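# Slide the drill vice under the bench drill and latch it

## Task

Get the bench drill ready to drill the brass blank: lay the tweezers that were left on its table down on the bench top, off the drill, then run the drill vice in from the front between the guide rails, its base under their lips, until it is fully home against the back stop, and swing the red-handled latch fully shut behind it. Keep the vice upright, touch nothing against the drill bit, and leave the spirit lamp, the tin and the small jar where they stand.

Things in the scene. Friction and masses are not known exactly. Their poses are not given: they have to be found in the camera images.
- drill: Small grey bench drill, fixed. Origin on the bench top (z = 0) straight below the bit; x points from the open front to the column at the back, y to its left seen from the front, z up (all sizes below in mm in this frame). Base plate, the 'table': x -150 to 120, y -62 to 62, top at z = 16. Column, radius 14, at x = 84; motor behind it to x = 172.
- overhang (a point): Middle of the underside of the drill's head, at z = 134. Head: a box x -41 to 112, y -30 to 30, z 134 to 196, on it a belt guard x -38 to 142, y -33 to 33, up to z = 222 (column to 230). Below the head quill and chuck, radius 13 round x = y = 0, down to z = 90. Feed handle on the right: three spokes round x = 30, z = 163, 58 long, y -30 to -62. A gripper does not fit under the head.
- drill_bit: The thin bit, 4 mm in diameter, in the chuck of the drill, fixed. Its origin is the drill's origin (same axes); the bit's tip is at z = 72 mm straight above it, 56 mm above the table.
- home (a point): Point on the table (z = 16) straight below the bit. The vice's origin comes here, within 2 mm, when its front end meets the back stop, a 12 mm high bar across the rails with its face at x = 40.5. Axes of the drill.
- mouth (a point): Middle between the front ends of the two guide rails, on the table, 100 mm in front of home; axes of the drill. The rails run along x from here to x = 50: walls at y = -37 and 37, 10 high, carrying 4 thick lips that reach inward to y = -28.5 and 28.5 (underside 10, top 14 above the table). In front of it the walls flare out to 47 over 18 mm, the lips up by 4 over 13.
- latch (a joint): Cam latch on top of the left rail (y > 0), upright pivot. 0 = shut, 1.57 rad = fully open (both stops); opening turns it clockwise seen from above. It stays where it is left; about 1 N at the handle moves it. The vice passes freely at 1.45 or more. Shutting it on a vice that is a few mm short pushes the vice home; on one further out it jams.
- latch_pivot (a point): On the latch's pivot axis, x = -74, y = 46, z = 30.5 (underside of the latch, which is 6 to 8 thick); drill's axes. The steel dog, 15 wide and 34 long: shut, it reaches across to y = 12 with its back face at x = -59, close behind the vice's tail; open, it points to the front, x -108 to -74, y 31 to 46.
- latch_grip (a point): Middle (z = 58) of the latch's upright round red handle, 17 mm in diameter, reaching from z = 36 to 74, 60 mm from the pivot. Shut, the handle lies straight in front of the pivot (towards the drill's -x); fully open, straight to its left (+y).
- vice: Blue drill vice, brass blank fast in its jaws, about 0.6 kg, loose. Origin: underside, straight below the blank; x to the end that goes in first, screw and knob to -x, z up. Base x -57.5 to 39, 70 wide, 7 thick. Both jaws 44 wide, x -38 to -8 and 8 to 38, up to z = 44; blank 34 wide up to z = 50; tail x -57.5 to -47, 44 wide, up to z = 36. Its weight balances at x = -8.
- vice_knob (a point): Centre of the round knurled knob on the vice's screw: 26 mm in diameter and 26 long along the vice's x; 133 mm behind the vice's origin, 26 mm above its underside; fixed. Good for sliding the vice; lifted by it the vice droops.
- tweezers: Steel tweezers, 122 mm long along their y axis, 13 mm wide, 8 mm thick, 30 g, lying flat; origin at the middle of the underside. At the start they lie on the drill's table lengthwise in the vice's way, partly between the rails.
- spirit_lamp: White glass spirit lamp, 68 mm in diameter, 80 mm high, loose; origin at the centre of its foot. To be left alone.
- findings_tin: Round white-metal tin, 76 x 70 x 29 mm, loose; origin at the centre of its underside. To be left alone.
- power_unit: Black fixed box with a switch and a knob, 139 x 145 x 84 mm (the knob reaches 69 mm in front of its origin), behind and to the left of the drill; origin at the centre of its underside. The open latch handle comes within about 30 mm of it. On the other side of the drill hangs the big black shade of the desk lamp: keep clear of both.
- pigment_jar: Small brown jar with white cap, 35 mm in diameter, 46 mm high, loose; origin at the centre of its underside. To be left alone.

How it is judged:
At the end, for the whole second after the job is handed in: The vice stands still between the rails with its origin within 6 mm of home and its length along the rails (within 0.07 rad), the latch is shut (below 0.12 rad), and the tweezers lie flat and still on the bench top (origin lower than 10 mm, tilted less than 0.12 rad) (distance between vice and home below 0.006 m and angle between the x axis of vice and the x axis of drill, either way round below 0.07 rad and value of joint latch below 0.12 rad and linear speed of each of vice, tweezers below 0.02 m/s and height (world z) of tweezers between -0.02 and 0.01 m and angle between tweezers's own z axis and vertical below 0.12 rad); the robot touches nothing.
It fails at once if anything presses on the drill bit with more than 3 N (contact force between drill_bit and anything else above 3 N).
It fails at once if the vice is tipped by more than 0.5 rad (angle between vice's own z axis and vertical above 0.5 rad).
It fails at once if the spirit lamp is shifted by more than 30 mm or tipped over (distance of spirit_lamp from where it was at the start of the episode above 0.03 m or angle between spirit_lamp's own z axis and vertical above 0.5 rad).
It fails at once if the tin is shifted by more than 30 mm or tipped over (distance of findings_tin from where it was at the start of the episode above 0.03 m or angle between findings_tin's own z axis and vertical above 0.5 rad).
It fails at once if the small jar is shifted by more than 30 mm or tipped over (distance of pigment_jar from where it was at the start of the episode above 0.03 m or angle between pigment_jar's own z axis and vertical above 0.5 rad).
It also fails if it takes over 72 s, if anything falls off the work surface, if the arm or the gripper's body presses on something with over 40 N, if the wrist force passes 120 N, or if a joint passes its speed limit or range.

## Robot

A 6-joint arm with a two-finger parallel gripper is mounted at the origin on a cart in front of the work surface, level with it; the furniture and walls round the work are solid. World frame = base frame: x ahead of the robot, y to its left, z up, the work surface at z = 0. Lengths are in m, angles in rad, forces in N, time in s.
With the tool pointing down it reaches from about 0.3 to 0.75 m from the base axis. Payload 8.5 kg.
Tool frame: the origin (TCP) lies on the centre line of the jaws, within the pads' length; the fingertips stand 8 mm ahead of it and the grasp point (between the pads) lies 11 mm behind it; x points along the fingers, z is the direction in which the jaws open and shut, and the axes are right-handed (so a half turn about x gives the same grasp; the last joint's range is limited). The gripper opens to 88 mm and grips with 3 to 60 N. Pads are 18 mm wide; open, the fingers measure 123 mm over their backs; the gripper's body (75 mm by 187 mm) begins 45 mm behind the grasp point.
Start: joints at [0.954, 0.381, 1.297, -0, 1.464, -0.215], TCP at [0.215, 0.506, 0.225] pointing down, gripper open.
Joint ranges: [-3.11, 3.11], [-0.89, 2.33], [0.22, 2.48], [-1.42, 4.56], [0.17, 2.85], [-2.88, 2.88]. Speed limits (rad/s): [2.39, 2.39, 3.14, 3.14, 3.14, 3.14].

## Interface

Orientations are given as a 3x3 rotation matrix whose columns are the frame's x, y, z axes.
In Python, from plant import * gives the robot as it stands.
- The arm moves only by the tool drive_tool, never from a script. Its arguments are lists of equal length, an entry for each row: "angular": the turn, a rotation vector about the tool's x, y, z in degrees, a list of three; "travel": the shift along the tool's x, y, z in cm, a list of three; "jaw": the finger opening in cm, from 0 to 8.81. A call has 1 to 10 rows; each row shifts and turns the commanded pose from where the row before left it, along the tool's axes as they then stand; what a row does not reach is not made up. A row lasts 1/10 s, in which the tool goes at most 50 mm and 8.59 degrees, less where a joint would pass 70% of its speed; a pose out of reach is approached as far as the arm can. A call with a gripper value outside its range is refused whole. The fingers move at their own pace and stop on an object; "squeeze" is the grip in N (left out, the last holds). Time passes only in rows, so rows that do not move let the fingers close. It gives the time, the measured TCP pose, the force and the opening at its end, in the units of the state.
- get_obs(): the state, without advancing time (a new reading comes with each control period).
- capture(name): name is "scene" or "top" or "wrist"; returns the picture (384x512x3 uint8, red, green, blue); there is no depth.
- get_calibration(name): a dict with "fx", "fy", "cx", "cy" (pixels), "T" (4x4, takes a point from camera to world coordinates). Camera axes: x right, y down, z forward; pixel columns grow to the right and rows downward; lengths in m; the calibration is good to about 2 mm. A picture is of the moment at which its call begins: read the wrist's pose just before it. get_calibration takes no time and is no camera call; for the wrist camera it gives the pose at the moment of the call.
- finish_job(): hands the job in, once; it reports no verdict.
The state is a dict: "time_s": time; "qpos": joint angles; "joint_velocities": joint speeds; "tau": joint torques, N m; "ee_pos": TCP position; "ee_rot": TCP orientation; "ft_force": force on the tool from outside, world axes, zero at the start; "moment": the same for the moment, N m; "gripper_width": finger opening in m.
Only numpy, scipy, OpenCV 4.12 (cv2) and the standard library are available. Lean on these libraries where they do the work, as an engineer would, in place of code of your own. Each camera call takes 0.05 s, during which the arm holds its last target.

## Working session

There is one attempt and no reset: what is moved stays moved. The work goes in short steps, Python scripts to look and compute and a tool call to move; the robot and the scene stay as the last step left them, time stands still between calls to the robot, and variables do not carry over. Pictures are saved under pics/ and viewed, and the job is handed in when it is done.

Besides the shell and the picture viewer there is one more tool, called after ">>>" as name(argument=value, ...) on one line, values as JSON. drive_tool: Moves the arm, as the interface text tells. Its arguments: {"type":"object","properties":{"angular":{"type":"array","items":{"type":"array","items":{"type":"number"}}},"travel":{"type":"array","items":{"type":"array","items":{"type":"number"}}},"jaw":{"type":"array","items":{"type":"number"}},"squeeze":{"type":"number"}},"required":["angular","travel","jaw"]}

```bash
ls; mkdir -p pics; python3 - <<'E'
from plant import *
import cv2
o=get_obs(); print(o)
for n in ("scene","top","wrist"):
    c=get_calibration(n); print(n,c)
    im=capture(n); cv2.imwrite(f"pics/{n}0.png",cv2.cvtColor(im,cv2.COLOR_RGB2BGR))
E
```

```text
pics
{'time_s': 0.0, 'qpos': array([ 9.53695846e-01,  3.81221552e-01,  1.29824889e+00,  2.41747145e-06,
        1.46359299e+00, -2.15283636e-01]), 'joint_velocities': array([-7.79011454e-04,  3.58505901e-04,  4.27791833e-04,  2.79987751e-05,
        9.47461435e-04, -9.10693605e-04]), 'tau': array([-1.15906388e-05, -4.37943149e+01, -2.24549639e+01,  7.13318330e-02,
        3.53690959e-02, -1.33406938e-04]), 'ee_pos': array([0.21491936, 0.50595117, 0.22422806]), 'ee_rot': array([[-8.53059261e-04, -9.20351725e-01,  3.91090750e-01],
       [-1.19811598e-03,  3.91091553e-01,  9.20350999e-01],
       [-9.99998918e-01,  3.16541864e-04, -1.43631238e-03]]), 'ft_force': array([ 0.65966723,  0.11212132, -0.20210819]), 'moment': array([-0.02222089,  0.0321053 ,  0.01753018]), 'gripper_width': 0.08805448974190987}
scene {'fx': 400.54145861884086, 'fy': 400.54145861884086, 'cx': 251.27915318894216, 'cy': 190.348523375799, 'T': array([[ 0.81860428, -0.32493107,  0.47361042,  0.08090887],
       [-0.57435243, -0.45949835,  0.67748103, -0.57256246],
       [-0.00251143, -0.82660817, -0.56277226,  0.62222142],
       [ 0.        ,  0.        ,  0.        ,  1.        ]])}
top {'fx': 422.8016960317989, 'fy': 422.8016960317989, 'cx': 257.5484279186185, 'cy': 198.82246301501095, 'T': array([[ 0.01476681, -0.99205094,  0.12496752,  0.39280769],
       [-0.99956754, -0.01782488, -0.02338824,  0.06587224],
       [ 0.02542985, -0.12456811, -0.99188513,  1.08969669],
       [ 0.        ,  0.        ,  0.        ,  1.        ]])}
wrist {'fx': 319.9963126748361, 'fy': 319.9963126748361, 'cx': 254.04936539318837, 'cy': 187.05421502881936, 'T': array([[ 0.39141167,  0.88740936,  0.24351906,  0.1527679 ],
       [ 0.9202149 , -0.37711272, -0.10483572,  0.53276065],
       [-0.00119807,  0.26512379, -0.96421364,  0.38409282],
       [ 0.        ,  0.        ,  0.        ,  1.        ]])}
```

View pics/scene0.png

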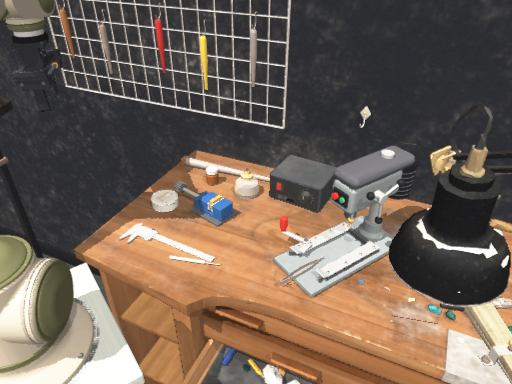

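View pics/top0.png

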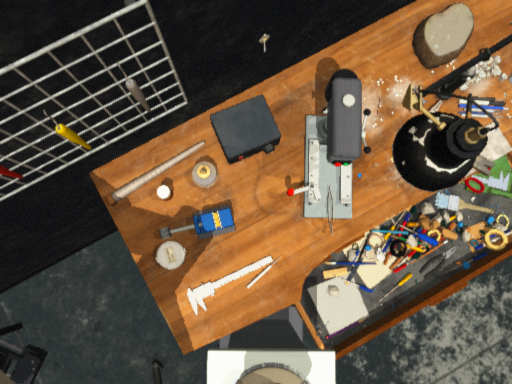

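View pics/wrist0.png

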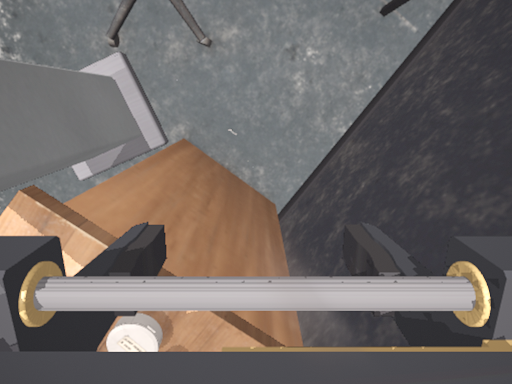

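```bash
python3 - <<'E'
import cv2
t=cv2.imread("pics/top0.png"); s=cv2.imread("pics/scene0.png")
def crop(im,x0,y0,x1,y1,k,n):
    cv2.imwrite(n,cv2.resize(im[y0:y1,x0:x1],None,fx=k,fy=k,interpolation=cv2.INTER_CUBIC))
crop(t,270,60,380,240,3.3,"pics/topdrill.png")
crop(t,140,140,290,280,4,"pics/topvice.png")
crop(s,265,140,425,300,3.7,"pics/scdrill.png")
crop(s,140,150,290,280,4,"pics/scvice.png")
E
```

```text
(no output)
```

View pics/topdrill.png

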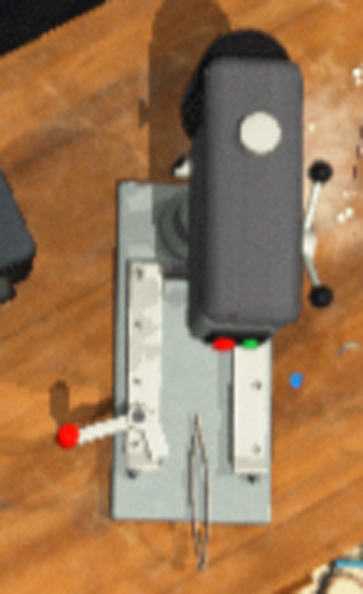

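View pics/topvice.png

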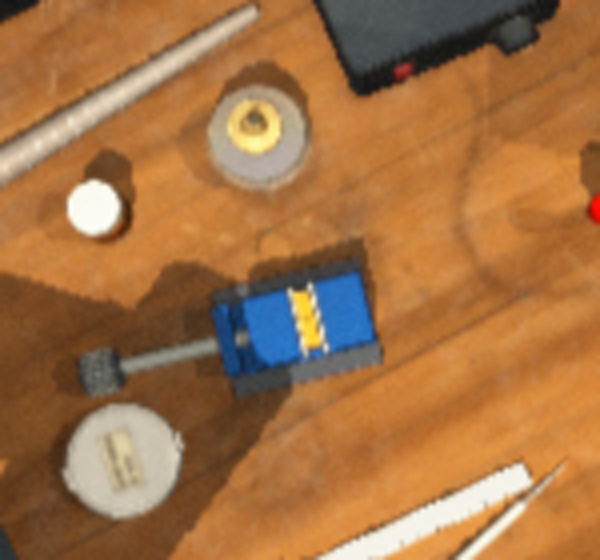

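View pics/scdrill.png

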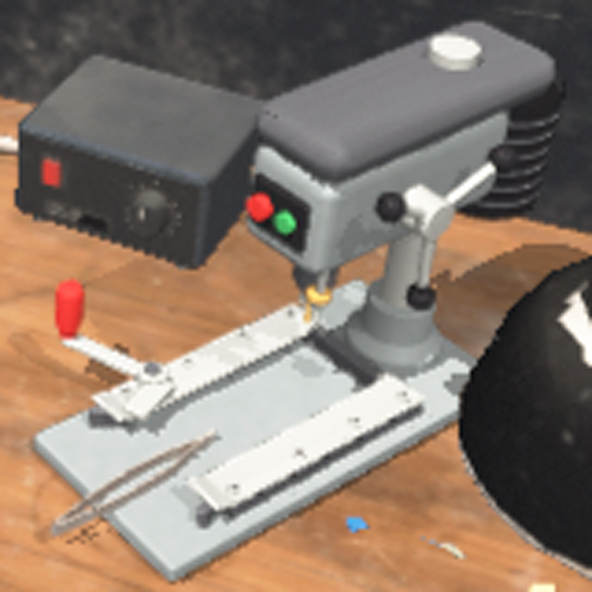

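View pics/scvice.png

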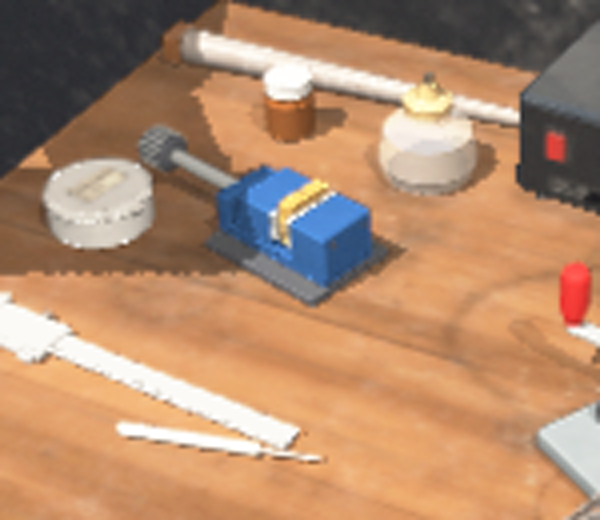

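```bash
cat > h.py <<'E'
import numpy as np, cv2
from plant import *
def ray(c,u,v):
    T=c["T"]; d=T[:3,:3]@np.array([(u-c["cx"])/c["fx"],(v-c["cy"])/c["fy"],1.0]); return T[:3,3],d/np.linalg.norm(d)
def onp(c,u,v,z):
    o,d=ray(c,u,v); return o+d*(z-o[2])/d[2]
def tri(l):
    A=np.zeros((3,3));b=np.zeros(3)
    for c,u,v in l:
        o,d=ray(c,u,v);P=np.eye(3)-np.outer(d,d);A+=P;b+=P@o
    x=np.linalg.solve(A,b)
    return x,[np.linalg.norm(np.cross(x-ray(c,u,v)[0],ray(c,u,v)[1])) for c,u,v in l]
def proj(c,p):
    q=np.linalg.inv(c["T"])@np.append(p,1); return np.array([c["fx"]*q[0]/q[2]+c["cx"],c["fy"]*q[1]/q[2]+c["cy"]])
def save(im,n,box=None,k=1):
    im=cv2.cvtColor(im,cv2.COLOR_RGB2BGR)
    if box: im=im[box[1]:box[3],box[0]:box[2]]
    cv2.imwrite(n,cv2.resize(im,None,fx=k,fy=k,interpolation=cv2.INTER_CUBIC))
E
python3 - <<'E'
from h import *
np.set_printoptions(precision=4,suppress=True)
t=get_calibration("top");s=get_calibration("scene")
T=lambda x,y:(270+x/3.3,60+y/3.3)
S=lambda x,y:(265+x/3.7,140+y/3.7)
for n,p in dict(FL=(112,520),FR=(271,521),BL=(118,182)).items(): print(n,onp(t,*T(*p),.016))
for n,p in dict(FL=(35,443),FR=(172,578),).items(): print(n,onp(s,*S(*p),.016))
# lips fronts top z=.030
for n,p in dict(Lout=(127,467),Lin=(158,468),Rin=(234,468),Rout=(268,473)).items(): print(n,onp(t,*T(*p),.032))
# red
for nm,c in (("top",t),("scene",s)):
    im=cv2.imread(f"pics/{nm}0.png"); h=cv2.cvtColor(im,cv2.COLOR_BGR2HSV)
    m=(((h[...,0]<8)|(h[...,0]>172))&(h[...,1]>180)&(h[...,2]>120)).astype(np.uint8)
    n,l,st,ce=cv2.connectedComponentsWithStats(m)
    for i in range(1,n):
        if st[i,4]>8: print(nm,st[i],ce[i], onp(c,*ce[i],.066))
    m=cv2.inRange(h,(100,120,60),(125,255,255))
    n,l,st,ce=cv2.connectedComponentsWithStats(m)
    for i in range(1,n):
        if st[i,4]>100: print(nm,'blue',st[i],ce[i], onp(c,*ce[i],.044))
V=lambda x,y:(140+x/4,140+y/4)
for n,p,z in (("baseRL",(212,292),.007),("RR",(237,395),.007),("FR",(380,361),.007),("FL",(360,240),.007),("jawFL",(360,268),.044),("jawFR",(378,345),.044),("jawBR",(240,372),.044),("knob",(100,366),.039)): print(n,onp(t,*V(*p),z))
for n,p in dict(tw0=(198,415),tw1=(204,570)).items(): print(n,onp(t,*T(*p),.022))
# scene tweezer ends
for n,p in dict(tw0=(217,433),tw1=(55,530)).items(): print(n,onp(s,*S(*p),.022))
E
```

```text
FL [ 0.482  -0.0786  0.016 ]
FR [ 0.4833 -0.2024  0.016 ]
BL [ 0.7524 -0.0831  0.016 ]
FL [ 0.4799 -0.0878  0.016 ]
FR [ 0.4771 -0.2083  0.016 ]
Lout [ 0.5215 -0.088   0.032 ]
Lin [ 0.5212 -0.1118  0.032 ]
Rin [ 0.5222 -0.1703  0.032 ]
Rout [ 0.5188 -0.1965  0.032 ]
top [335 162   6   4  18] [337.3333 163.8333] [ 0.6127 -0.1548  0.066 ]
top [464 177  20  16 120] [474.1333 184.8   ] [ 0.5666 -0.4958  0.066 ]
top [287 188   7   8  45] [289.9556 191.5778] [ 0.5411 -0.0374  0.066 ]
top [403 222   3   4  11] [404.0909 223.3636] [ 0.4678 -0.3175  0.066 ]
top [400 228   4   3   9] [401.3333 228.8889] [ 0.4541 -0.3103  0.066 ]
top [422 229   5   4  12] [424.     230.5833] [ 0.4509 -0.3661  0.066 ]
top [408 250   8   7  29] [411.3793 252.9655] [ 0.3962 -0.3333  0.066 ]
top [393 264  13   9  40] [399.4 268.1] [ 0.3595 -0.303   0.066 ]
top blue [219 208  15  20 212] [225.816  217.4151] [0.4768 0.1191 0.044 ]
top blue [193 212  23  22 332] [204.0392 222.9247] [0.4622 0.1724 0.044 ]
top blue [416 228  22  18 143] [426.3427 237.8462] [ 0.4342 -0.3806  0.044 ]
scene [156  20   9  53 201] [160.0697  41.8259] [0.9678 1.5564 0.066 ]
scene [277 184   3   6  14] [277.9286 186.5   ] [0.6133 0.0725 0.066 ]
scene [332 192   7   8  37] [334.8378 195.5405] [ 0.7012 -0.038   0.066 ]
scene [280 216   8  15  77] [283.0779 223.7013] [ 0.5313 -0.05    0.066 ]
scene blue [195 192  38  29 591] [213.7614 206.1168] [0.4542 0.1204 0.044 ]
baseRL [0.4897 0.2051 0.007 ]
RR [0.4242 0.1871 0.007 ]
FR [0.4473 0.0968 0.007 ]
FL [0.5249 0.1113 0.007 ]
jawFL [0.5029 0.1093 0.044 ]
jawFR [0.4553 0.0971 0.044 ]
jawBR [0.4373 0.1816 0.044 ]
knob [0.4398 0.2683 0.039 ]
tw0 [ 0.5645 -0.1448  0.022 ]
tw1 [ 0.4442 -0.1487  0.022 ]
tw0 [ 0.5669 -0.1467  0.022 ]
tw1 [ 0.4441 -0.1511  0.022 ]
```

>>> drive_tool(angular=[[-7.7,0,0],[-7.7,0,0],[-7.6,0,0],[0,0,0],[0,0,0],[0,0,0],[0,0,0],[0,0,0],[0,0,0],[0,0,0]], travel=[[0,0,0],[0,0,0],[0,0,0],[0,-1.6,-4.3],[0,-1.6,-4.3],[0,-1.6,-4.3],[0,-1.6,-4.3],[0,-1.6,-4.3],[0,-1.6,-4.3],[0,-1.6,-4.3]], jaw=[8.8,8.8,8.8,8.8,8.8,8.8,8.8,8.8,8.8,8.8], squeeze=20)

```text
time_s: 1.15
ee_pos: [0.3271, 0.2034, 0.2249]
ee_rot: [[0.0, -1.0, -0.0], [0.0, -0.0, 1.0], [-1.0, -0.0, 0.0]]
ft_force: [0.7, 1.0, -0.6]
gripper_width: 0.0881
```

>>> drive_tool(angular=[[0,0,0],[0,0,0],[0,0,0],[0,0,0],[0,0,0],[0,0,0],[0,0,0],[0,0,0],[0,0,0],[0,0,0]], travel=[[0,-1.3,-3.5],[0,-1.3,-3.5],[0,-1.3,-3.5],[0,-1.3,-3.5],[0,-1.3,-3.5],[0,-1.3,-3.5],[0,-1.3,-3.5],[0,-1.3,-3.5],[0,-1.3,-3.5],[0,-1.3,-3.4]], jaw=[8.8,8.8,8.8,8.8,8.8,8.8,8.8,8.8,8.8,8.8])

```text
time_s: 2.15
ee_pos: [0.4571, -0.1455, 0.2247]
ee_rot: [[-0.0, -1.0, 0.001], [0.0, 0.001, 1.0], [-1.0, 0.0, 0.0]]
ft_force: [0.1, 1.1, -0.1]
gripper_width: 0.0878
```

```bash
python3 - <<'E'
from h import *
print(get_obs()["ee_pos"])
im=capture("wrist"); np.savez("w1.npz",im=im,**get_calibration("wrist")); save(im,"pics/w1.png",None,1.5)
E
```

```text
[ 0.45706319 -0.14551039  0.22468497]
```

View pics/w1.png

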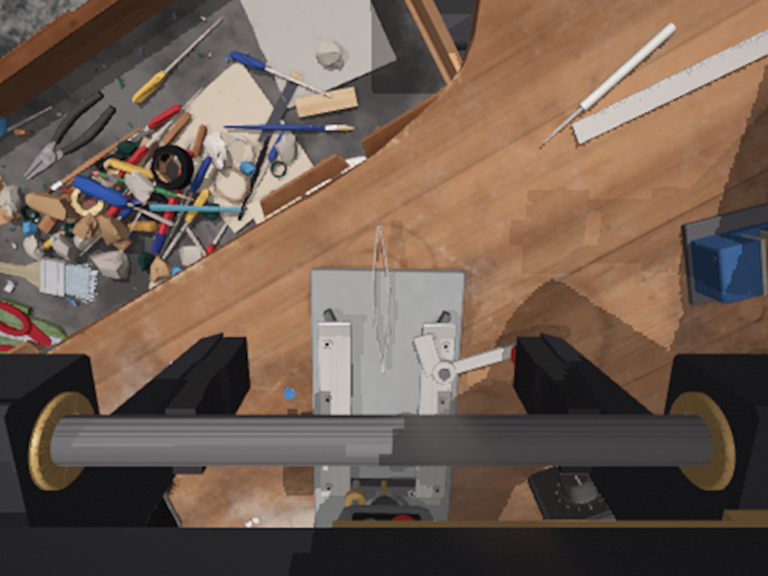

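```bash
python3 - <<'E'
from h import *
im=np.load("w1.npz")["im"]; save(im,"pics/w1c.png",(195,140,355,280),4.9)
E
```

```text
(no output)
```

View pics/w1c.png

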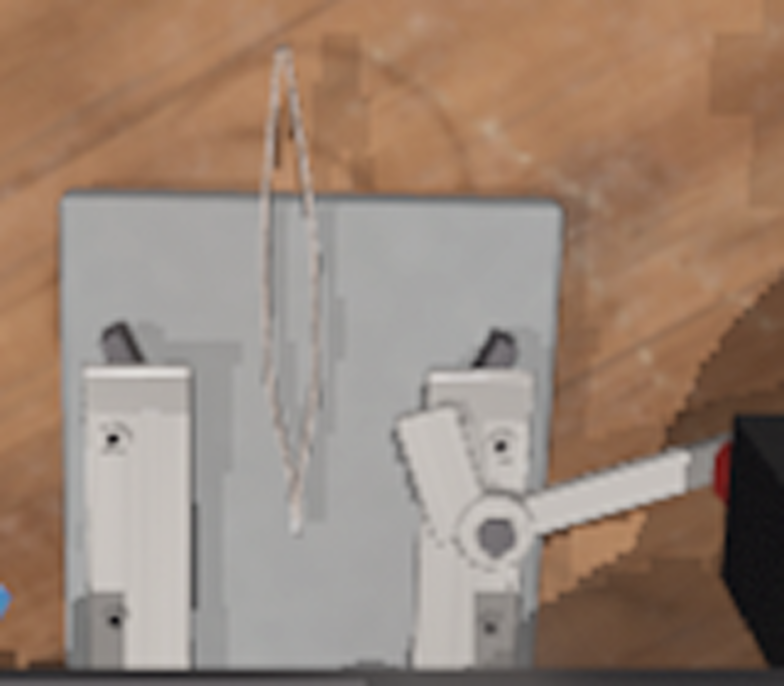

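```bash
python3 - <<'E'
from h import *
np.set_printoptions(precision=4,suppress=True)
c=dict(np.load("w1.npz"));
W=lambda x,y:(195+x/4.9-.5+.1,140+y/4.9-.4)
pts=[("FR",(61,197),.016),("FL",(564,205),.016),("Rlo",(83,370),.034),("Rli",(190,370),.034),("Lli",(428,373),.034),("Llo",(534,373),.034),
("Rli_mid",(190,640),.030),("Lli_mid",(414,640),.030),("Rhole1",(112,439),.031),("Rhole2",(114,620),.030),("Lh1",(501,447),.031),("Lh2",(491,627),.030),("pivot",(497,537),.040),("armend",(688,470),.0385),("armstart",(540,515),.0385),("twA",(283,50),.02),("twB",(297,533),.02),("tw1L",(266,340),.022),("tw1R",(318,340),.022)]
for n,p,z in pts: print(n,onp(c,*W(*p),z))
E
```

```text
FR [ 0.4834 -0.206   0.016 ]
FL [ 0.4858 -0.0842  0.016 ]
Rlo [ 0.5212 -0.1998  0.034 ]
Rli [ 0.5213 -0.1744  0.034 ]
Lli [ 0.5222 -0.1179  0.034 ]
Llo [ 0.5223 -0.0928  0.034 ]
Rli_mid [ 0.5952 -0.1762  0.03  ]
Lli_mid [ 0.5953 -0.1197  0.03  ]
Rhole1 [ 0.5401 -0.1939  0.031 ]
Rhole2 [ 0.5895 -0.1952  0.03  ]
Lh1 [ 0.5425 -0.0996  0.031 ]
Lh2 [ 0.5917 -0.1004  0.03  ]
pivot [ 0.5619 -0.101   0.04  ]
armend [ 0.5453 -0.0558  0.0385]
armstart [ 0.5569 -0.0907  0.0385]
twA [ 0.4472 -0.1521  0.02  ]
twB [ 0.5706 -0.1491  0.02  ]
tw1L [ 0.518  -0.1565  0.022 ]
tw1R [ 0.5181 -0.1439  0.022 ]
```

>>> drive_tool(angular=[[0,0,0],[0,0,0],[0,0,0],[0,0,0],[0,0,0],[0,0,0],[0,0,0],[0,0,0],[0,0,0],[0,0,0]], travel=[[0,-2.2,-0.3],[0,-2.1,-0.2],[3,0,0],[4,0,0],[4,0,0],[3.4,0,0],[2.5,0,0],[1.5,0,0],[1,0,0],[0,0,0]], jaw=[4,4,4,4,4,4,4,4,4,4])

```text
time_s: 3.2
ee_pos: [0.4994, -0.1486, 0.0299]
ee_rot: [[-0.002, -1.0, 0.0], [0.001, 0.0, 1.0], [-1.0, 0.002, 0.001]]
ft_force: [0.2, 0.3, 0.2]
gripper_width: 0.0401
```

```bash
python3 - <<'E'
from h import *
o=get_obs();print(o["ee_pos"],o["ft_force"],o["gripper_width"])
im=capture("wrist"); save(im,"pics/w2.png",None,1.5)
E
```

```text
[ 0.4993816  -0.14859239  0.02994603] [0.16891341 0.26391528 0.20747686] 0.04014269494481556
```

View pics/w2.png

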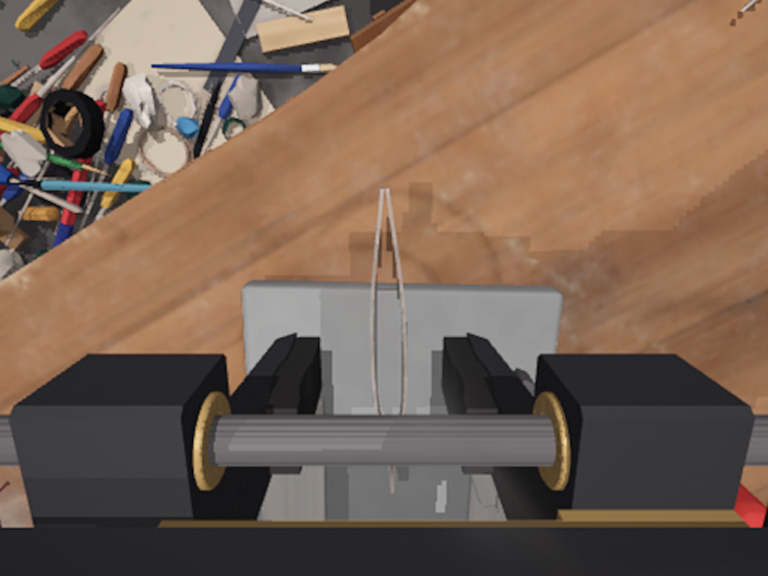

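>>> drive_tool(angular=[[0,0,0],[0,0,0],[0,0,0],[0,0,0],[0,0,0],[0,0,0],[0,0,0]], travel=[[0.4,0,0],[0,0,0],[0,0,0],[0,0,0],[0,0,0],[0,0,0],[0,0,0]], jaw=[4,0.5,0.5,0.5,0.5,0.5,0.5], squeeze=12)

```text
time_s: 3.95
ee_pos: [0.4999, -0.1489, 0.0269]
ee_rot: [[0.0, -1.0, 0.0], [-0.0, 0.0, 1.0], [-1.0, -0.0, -0.0]]
ft_force: [0.2, 0.8, -0.5]
gripper_width: 0.005
```

```bash
python3 - <<'E'
from h import *
im=capture("wrist"); save(im,"pics/w3.png",(120,100,400,350),2.8)
im=capture("scene"); save(im,"pics/s3.png",(265,140,425,300),3.7)
E
```

```text
(no output)
```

View pics/w3.png

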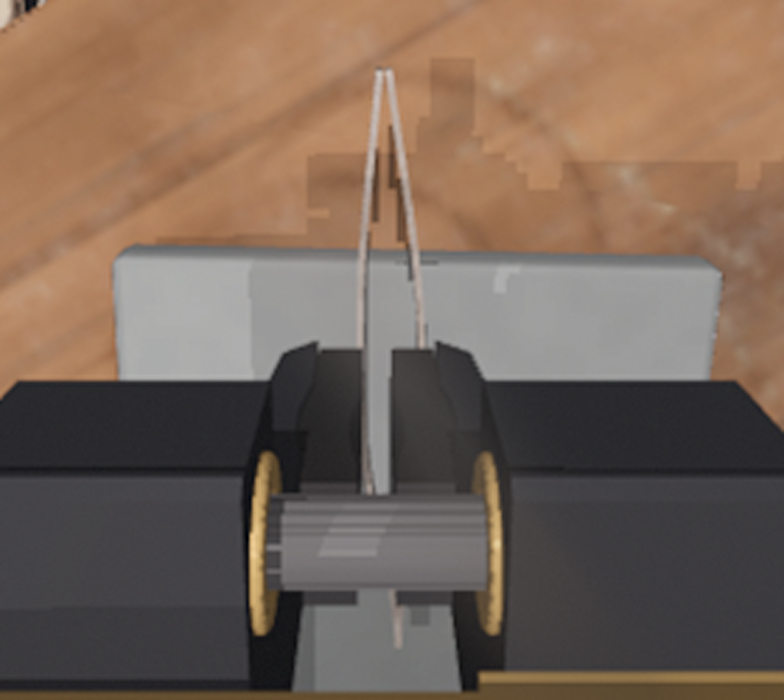

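View pics/s3.png

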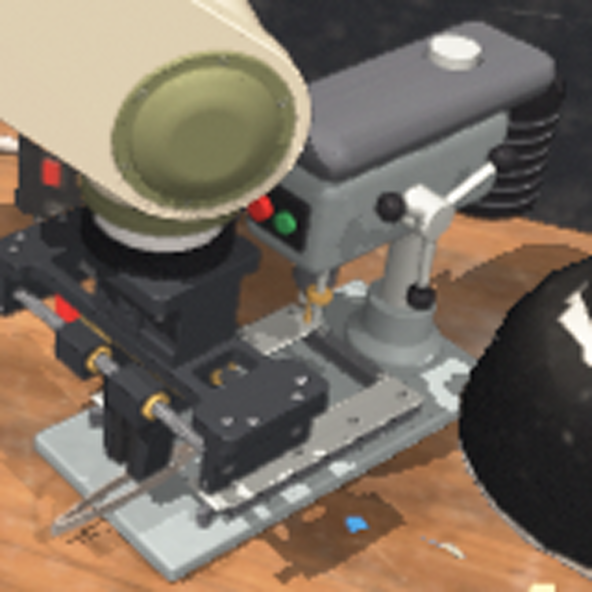

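>>> drive_tool(angular=[[0,0,0],[0,0,0],[0,0,0],[0,0,0],[0,0,0],[0,0,0]], travel=[[0,0,0],[0,0,0],[0,0,0],[0.1,0,0],[0.1,0,0],[0,0,0]], jaw=[3,3,3,3,3,3])

```text
time_s: 4.65
ee_pos: [0.4998, -0.1489, 0.0247]
ee_rot: [[-0.0, -1.0, 0.0], [0.0, 0.0, 1.0], [-1.0, 0.0, 0.0]]
ft_force: [1.4, -0.2, 0.7]
gripper_width: 0.0295
```

>>> drive_tool(angular=[[0,0,0],[0,0,0],[0,0,0],[0,0,0],[0,0,0]], travel=[[0,0,0],[0,0,0],[0,0,0],[0,0,0],[0,0,0]], jaw=[0.3,0.3,0.3,0.3,0.3])

```text
time_s: 5.15
ee_pos: [0.4998, -0.1489, 0.0249]
ee_rot: [[0.0, -1.0, 0.0], [-0.0, 0.0, 1.0], [-1.0, -0.0, -0.0]]
ft_force: [0.4, 0.1, 0.2]
gripper_width: 0.003
```

```bash
python3 - <<'E'
from h import *
im=capture("wrist"); save(im,"pics/w4.png",(120,100,400,350),2.8)
im=capture("scene"); save(im,"pics/s4.png",(265,220,365,300),6)
E
```

```text
(no output)
```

View pics/w4.png

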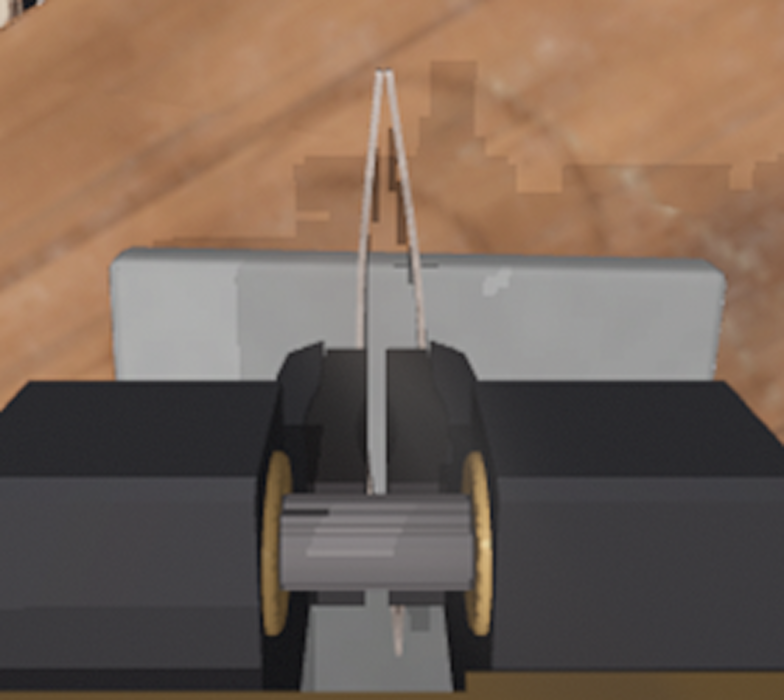

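View pics/s4.png

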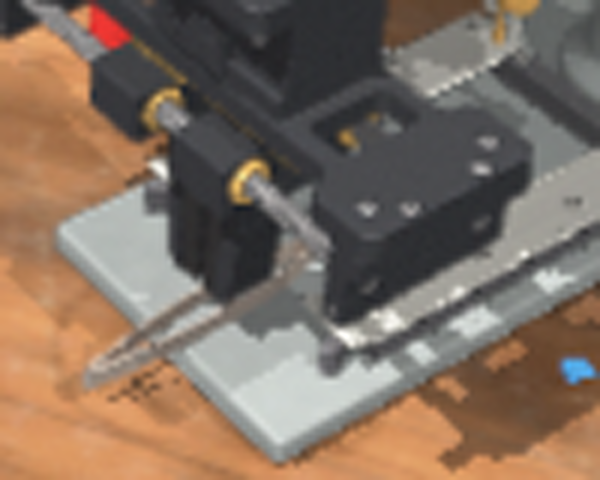

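```bash
python3 - <<'E'
from h import *
s=get_calibration("scene");w=get_calibration("wrist")
f=lambda p:((proj(s,p)-[265,220])*6).round()
g=lambda p:((proj(w,p)-[120,100])*2.8).round()
for y in(-.1489-.019,-.1489,-.1489+.019):
  for x in (.491,.509):
    for z in(.017,.03,.06): print(x,round(y,4),z,f([x,y,z]),g([x,y,z]))
E
```

```text
0.491 -0.1679 0.017 [229. 360.] [279. 306.]
0.491 -0.1679 0.03 [232. 333.] [272. 329.]
0.491 -0.1679 0.06 [238. 268.] [250. 400.]
0.509 -0.1679 0.017 [269. 337.] [282. 390.]
0.509 -0.1679 0.03 [272. 310.] [275. 419.]
0.509 -0.1679 0.06 [279. 245.] [254. 505.]
0.491 -0.1489 0.017 [192. 326.] [375. 306.]
0.491 -0.1489 0.03 [195. 299.] [375. 329.]
0.491 -0.1489 0.06 [200. 234.] [376. 400.]
0.509 -0.1489 0.017 [232. 304.] [376. 390.]
0.509 -0.1489 0.03 [235. 277.] [376. 419.]
0.509 -0.1489 0.06 [241. 213.] [376. 505.]
0.491 -0.1299 0.017 [157. 293.] [472. 306.]
0.491 -0.1299 0.03 [159. 266.] [479. 329.]
0.491 -0.1299 0.06 [163. 202.] [501. 400.]
0.509 -0.1299 0.017 [196. 272.] [469. 390.]
0.509 -0.1299 0.03 [199. 245.] [476. 419.]
0.509 -0.1299 0.06 [204. 181.] [497. 505.]
```

>>> drive_tool(angular=[[0,0,0],[0,0,0],[0,0,0],[0,0,0],[0,0,0],[0,0,0]], travel=[[0,0,0],[0,0,0],[0,0,0],[0.1,0,0],[0.1,0,0],[0,0,0]], jaw=[3,3,3,3,3,3])

```text
time_s: 5.85
ee_pos: [0.4997, -0.1489, 0.0227]
ee_rot: [[-0.0, -1.0, 0.0], [0.0, 0.0, 1.0], [-1.0, 0.0, 0.0]]
ft_force: [0.1, 0.5, -0.1]
gripper_width: 0.0301
```

```bash
python3 - <<'E'
from h import *
print(get_obs()["ee_pos"],get_obs()["ft_force"])
im=capture("wrist"); save(im,"pics/w5.png",(120,100,400,350),2.8)
im=capture("scene"); save(im,"pics/s5.png",(265,220,365,300),6)
E
```

```text
[ 0.49974473 -0.14890151  0.02269526] [ 0.06446232  0.50750895 -0.08670534]
```

View pics/w5.png

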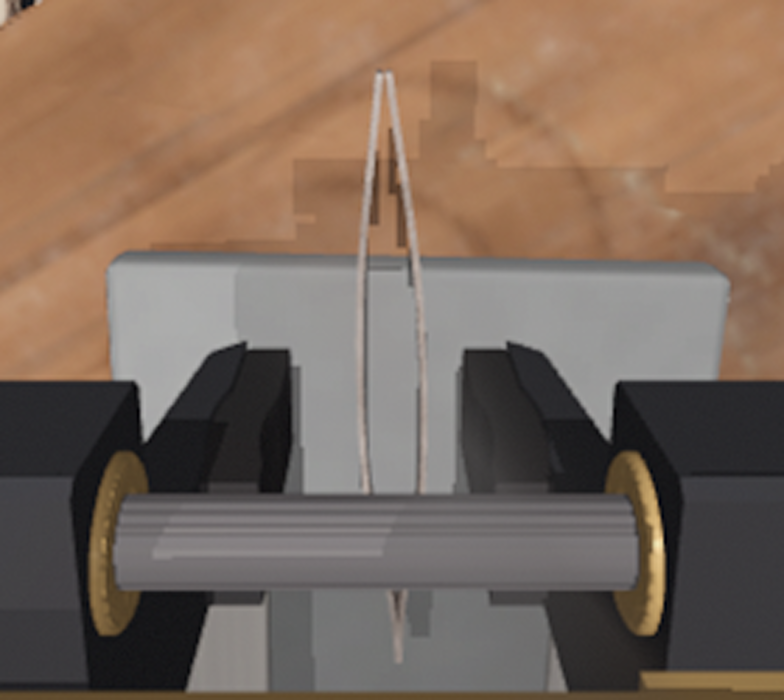

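View pics/s5.png

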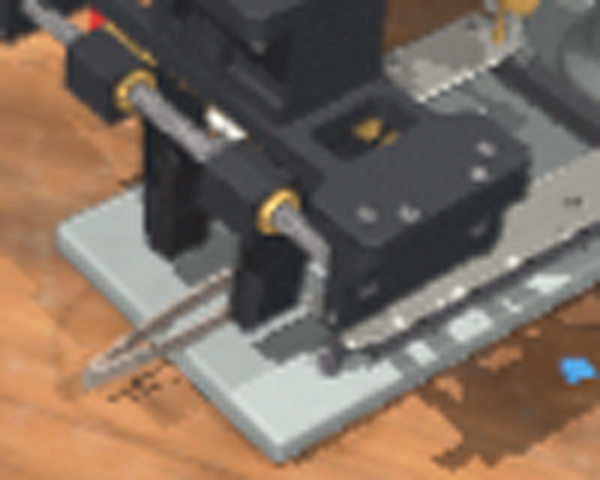

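```bash
python3 - <<'E'
from h import *
s=get_calibration("scene");w=get_calibration("wrist")
S=lambda x,y:(265+x/6,220+y/6)
W=lambda x,y:(120+x/2.8,100+y/2.8)
for a,b in (((291,350),(232,315)),((246,346),(250,330)),((464,350),(145,243)),):
    print(tri([(w,*W(*a)),(s,*S(*b))]), tri([(w,*W(*a)),(s,*S(b[0]+3,b[1]))])[0])
E
```

```text
(array([ 0.49339102, -0.16417254,  0.03341937]), [np.float64(0.0005571321792782773), np.float64(0.0005571321792781392)]) [ 0.49404703 -0.16438485  0.03292944]
(array([ 0.49338417, -0.17246222,  0.03300826]), [np.float64(0.0011414145890102341), np.float64(0.0011414145890103027)]) [ 0.49402037 -0.17270078  0.03254563]
(array([ 0.48361108, -0.13387152,  0.0495632 ]), [np.float64(0.002670397950732328), np.float64(0.002670397950732334)]) [ 0.48430552 -0.13397336  0.04901545]
```

>>> drive_tool(angular=[[0,0,0],[0,0,0],[0,0,0]], travel=[[0.15,0,0],[0.15,0,0],[0,0,0]], jaw=[3,3,3])

```text
time_s: 6.25
ee_pos: [0.4997, -0.1489, 0.0196]
ee_rot: [[-0.0, -1.0, 0.0], [0.0, 0.0, 1.0], [-1.0, 0.0, 0.0]]
ft_force: [-0.6, 0.9, -0.3]
gripper_width: 0.0299
```

>>> drive_tool(angular=[[0,0,0],[0,0,0],[0,0,0],[0,0,0]], travel=[[0.15,0,0],[0.15,0,0],[0.1,0,0],[0,0,0]], jaw=[3,3,3,3])

```text
time_s: 6.65
ee_pos: [0.4998, -0.1489, 0.0157]
ee_rot: [[-0.0, -1.0, 0.0], [0.0, 0.0, 1.0], [-1.0, 0.0, 0.0]]
ft_force: [-0.5, 0.3, -0.5]
gripper_width: 0.0298
```

```bash
python3 - <<'E'
from h import *
print(get_obs()["ee_pos"],get_obs()["ft_force"])
im=capture("wrist"); save(im,"pics/w6.png",(120,100,400,350),2.8)
im=capture("scene"); save(im,"pics/s6.png",(265,220,365,300),6)
E
```

```text
[ 0.49976108 -0.14888001  0.0156793 ] [-0.46868289  0.26267248 -0.48800149]
```

View pics/w6.png

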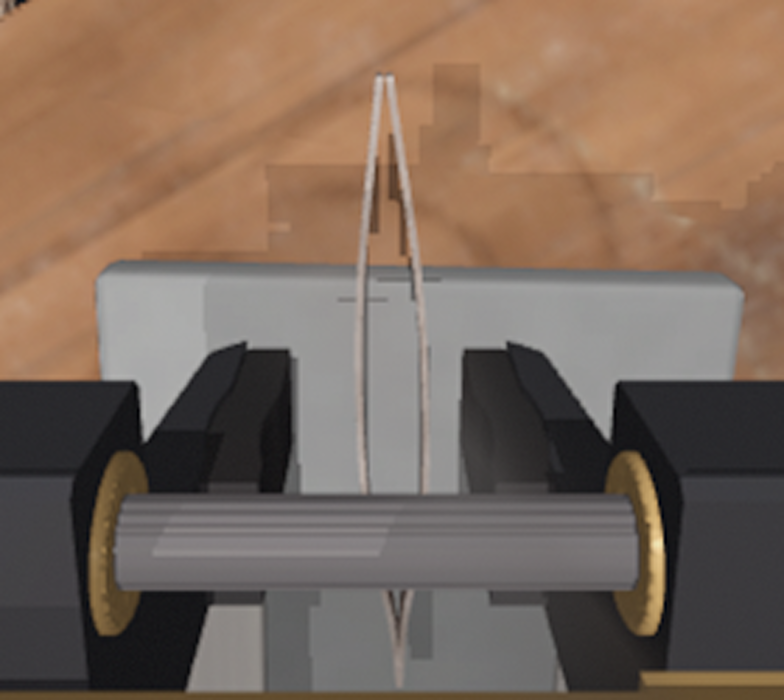

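View pics/s6.png

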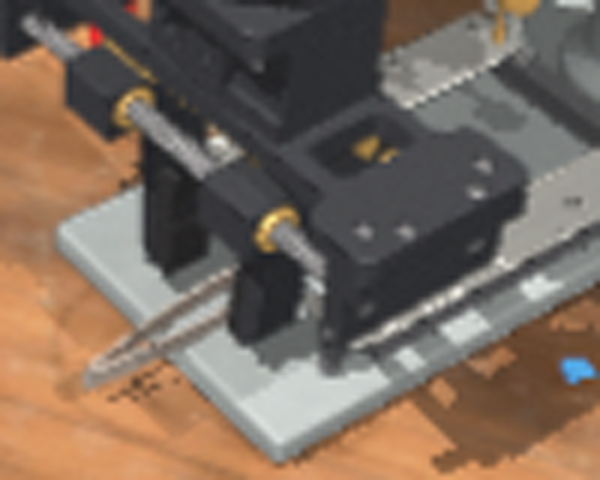

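```bash
python3 - <<'E'
from h import *
w=get_calibration("wrist");t=get_calibration("top")
W=lambda x,y:(120+x/2.8-.3,100+y/2.8-.3)
for p in ((97,278),(742,286)): print(onp(w,*W(*p),.016))
for p in ((362,345),(427,345),(386,76)): print(onp(w,*W(*p),.022))
for z in (.0237,.03): print([onp(w,*W(*p),z) for p in ((243,346),(292,350),(462,350),(508,346))])
im=capture("top"); save(im,"pics/t6.png",(270,120,380,240),6)
E
```

```text
[ 0.4824952 -0.2010367  0.016    ]
[ 0.48415062 -0.0804734   0.016     ]
[ 0.49351716 -0.15153324  0.022     ]
[ 0.49352567 -0.1396086   0.022     ]
[ 0.44485572 -0.14723587  0.022     ]
[array([ 0.49301667, -0.17310157,  0.0237    ]), array([ 0.49380112, -0.16422871,  0.0237    ]), array([ 0.49382317, -0.13333735,  0.0237    ]), array([ 0.493051  , -0.12500845,  0.0237    ])]
[array([ 0.49049186, -0.17209684,  0.03      ]), array([ 0.49124378, -0.16359199,  0.03      ]), array([ 0.49126491, -0.13398188,  0.03      ]), array([ 0.49052477, -0.12599843,  0.03      ])]
```

View pics/t6.png

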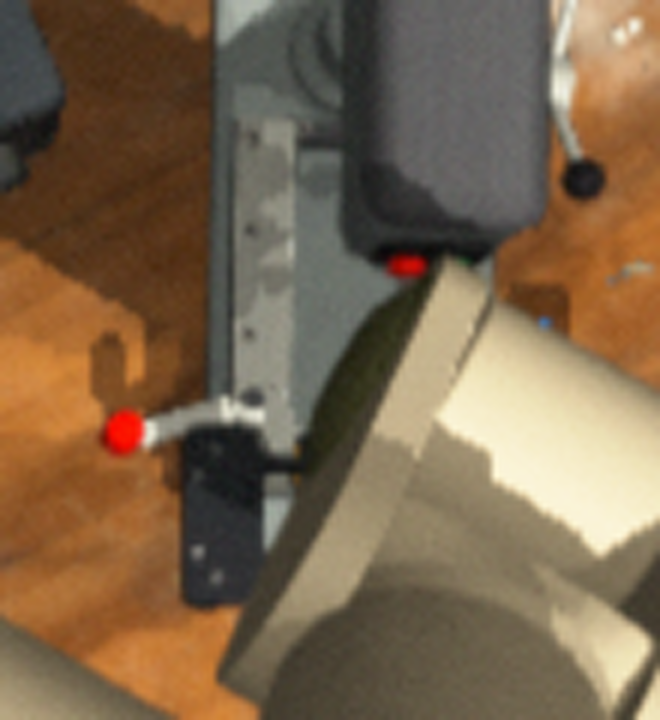

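>>> drive_tool(angular=[[0,0,0],[0,0,0],[0,0,0],[0,0,0],[0,0,0]], travel=[[0,1,0.3],[0.4,0,0],[0.3,0,0],[0.1,0,0],[0,0,0]], jaw=[3,3,3,3,3])

```text
time_s: 7.3
ee_pos: [0.4899, -0.1459, 0.0076]
ee_rot: [[-0.0, -1.0, 0.0], [0.0, 0.0, 1.0], [-1.0, 0.0, 0.0]]
ft_force: [0.8, -0.2, -1.0]
gripper_width: 0.0299
```

>>> drive_tool(angular=[[0,0,0],[0,0,0],[0,0,0],[0,0,0],[0,0,0]], travel=[[0,0,0],[0,0,0],[0,0,0],[0,0,0],[0,0,0]], jaw=[0.3,0.3,0.3,0.3,0.3])

```text
time_s: 7.8
ee_pos: [0.4899, -0.146, 0.0079]
ee_rot: [[0.0, -1.0, 0.0], [-0.0, 0.0, 1.0], [-1.0, -0.0, -0.0]]
ft_force: [0.8, 0.4, 0.2]
gripper_width: 0.0126
```

```bash
python3 - <<'E'
from h import *
t=get_calibration("top")
for p in ((280,257),(270,258),(303,285),(340,250)): print(p,onp(t,*p,0.0))
for p in ((.375,-.04,0),(.5,-.04,0)): print(proj(t,np.array(p)))
im=capture("scene"); save(im,"pics/s7.png",(265,220,365,300),6)
E
```

```text
(280, 257) [ 0.38117771 -0.01947144  0.        ]
(270, 258) [0.37827558 0.00610198 0.        ]
(303, 285) [ 0.31155394 -0.07856528  0.        ]
(340, 250) [ 0.4012529  -0.17389688  0.        ]
[287.99528354 259.55560277]
[288.27322036 210.88453322]
```

>>> drive_tool(angular=[[0,0,0],[0,0,0],[0,0,0],[0,0,0]], travel=[[-1,0,0],[-2,0,0],[-2,0,0],[0,0,0]], jaw=[0.3,0.3,0.3,0.3])

```text
time_s: 8.25
ee_pos: [0.4909, -0.1465, 0.0604]
ee_rot: [[0.004, -1.0, 0.0], [-0.002, 0.0, 1.0], [-1.0, -0.004, -0.002]]
ft_force: [0.2, 0.4, -1.2]
gripper_width: 0.0123
```

```bash
python3 - <<'E'
from h import *
im=capture("scene"); save(im,"pics/s8.png",(245,180,365,300),5)
E
```

```text
(no output)
```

View pics/s8.png

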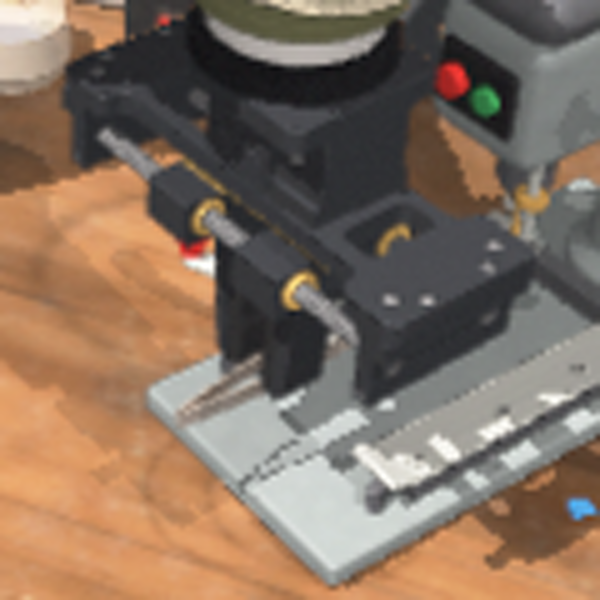

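>>> drive_tool(angular=[[0,0,0],[0,0,0],[0,0,0],[0,0,0],[0,0,0],[0,0,0],[0,0,0],[0,0,0],[0,0,0],[0,0,0]], travel=[[0,3.2,0],[0,3.2,0],[0,0,3.5],[0,0,3.5],[0,0,3.2],[2.5,0,0],[2.3,0,0],[1.2,0,0],[0.5,0,0],[0,0,0]], jaw=[0.3,0.3,0.3,0.3,0.3,0.3,0.3,0.3,0.3,0.3])

```text
time_s: 9.3
ee_pos: [0.4254, -0.0437, -0.0078]
ee_rot: [[-0.002, -1.0, 0.0], [0.001, 0.0, 1.0], [-1.0, 0.002, 0.001]]
ft_force: [0.2, 0.5, 1.2]
gripper_width: 0.0126
```

>>> drive_tool(angular=[[0,0,0],[0,0,0],[0,0,0]], travel=[[0.1,0,0],[0.1,0,0],[0,0,0]], jaw=[0.3,0.3,0.3])

```text
time_s: 9.6
ee_pos: [0.426, -0.044, -0.0087]
ee_rot: [[0.001, -1.0, 0.0], [-0.0, 0.0, 1.0], [-1.0, -0.001, -0.0]]
ft_force: [-1.3, -0.0, 3.5]
gripper_width: 0.0123
```

>>> drive_tool(angular=[[0,0,0],[0,0,0],[0,0,0],[0,0,0],[0,0,0],[0,0,0],[0,0,0]], travel=[[0,0,0],[0,0,0],[0,0,0],[-1,0,0],[-3,0,0],[-4.5,0,0],[-4.5,0,0]], jaw=[3,3,3,3,3,3,3])

```text
time_s: 10.3
ee_pos: [0.4253, -0.0437, 0.123]
ee_rot: [[-0.001, -1.0, 0.0], [0.0, 0.0, 1.0], [-1.0, 0.001, 0.0]]
ft_force: [1.0, -0.8, -0.2]
gripper_width: 0.03
```

```bash
python3 - <<'E'
from h import *
print(get_obs()["ee_pos"])
im=capture("wrist"); np.savez("w9.npz",im=im,**get_calibration("wrist")); save(im,"pics/w9.png",None,1.5)
E
```

```text
[ 0.42530926 -0.04367689  0.1229524 ]
```

View pics/w9.png

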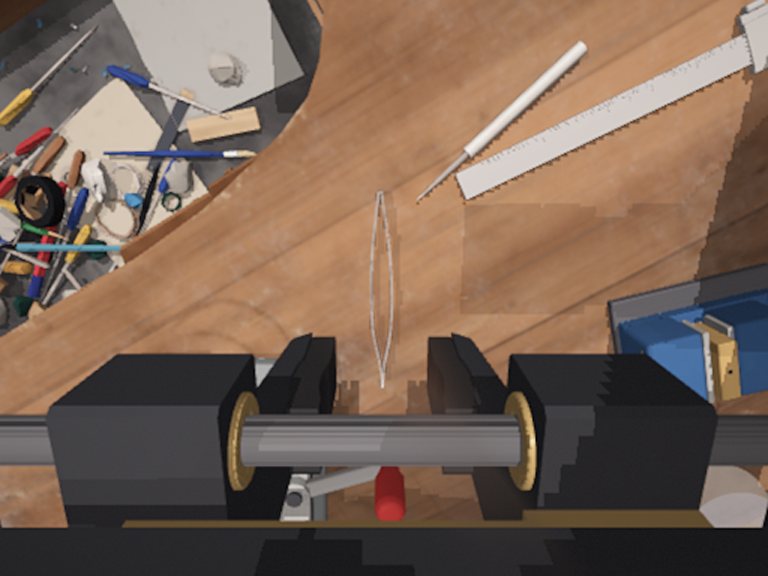

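>>> drive_tool(angular=[[0,0,0],[0,0,0],[0,0,0],[0,0,0],[0,0,0],[0,0,0],[0,0,0],[0,0,0]], travel=[[0,-4,0.6],[0,-4,0.6],[3,0,0],[3,0,0],[1.9,0,0],[0,0,0],[0,-1,0],[0,0,0]], jaw=[0,0,0,0,0,0,0,0])

```text
time_s: 11.15
ee_pos: [0.5179, -0.0323, 0.0434]
ee_rot: [[0.004, -1.0, 0.0], [-0.001, 0.0, 1.0], [-1.0, -0.004, -0.001]]
ft_force: [-0.3, -0.5, 0.1]
gripper_width: 0.0006
```

```bash
python3 - <<'E'
from h import *
print(get_obs()["ee_pos"])
im=capture("scene"); save(im,"pics/s10.png",(225,140,425,300),3.7)
im=capture("top"); save(im,"pics/t10.png",(210,90,370,240),4)
E
```

```text
[ 0.51789536 -0.03232695  0.0433915 ]
```

View pics/s10.png

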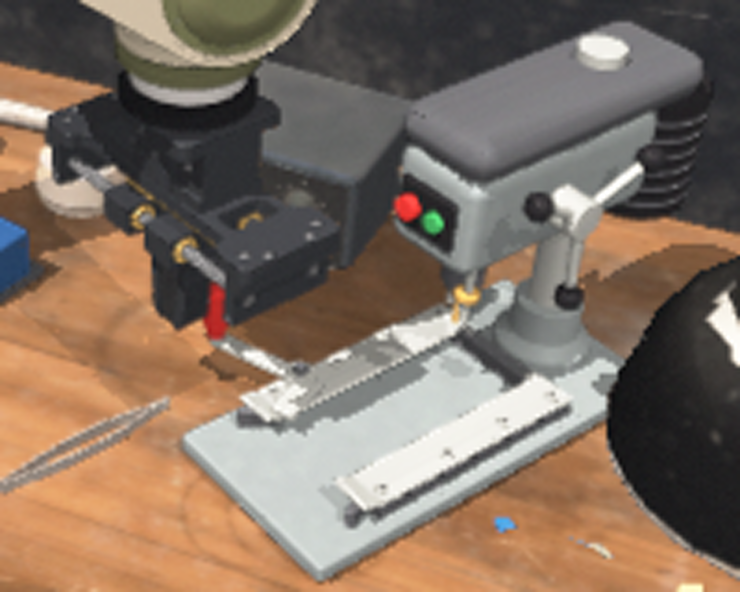

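View pics/t10.png

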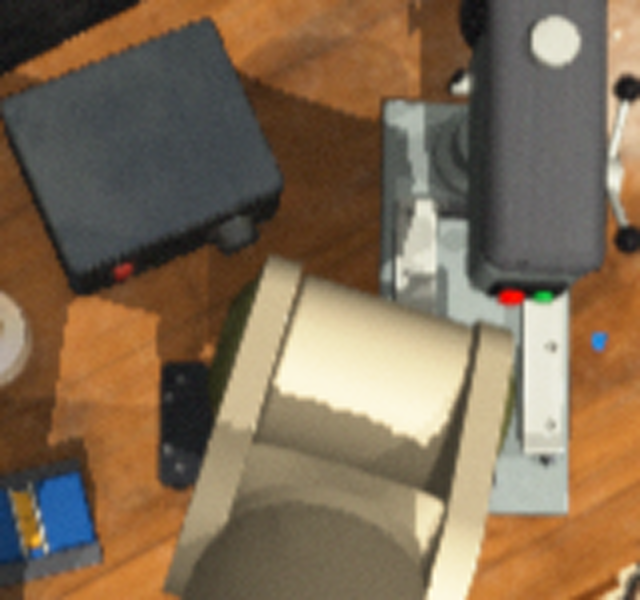

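```bash
python3 - <<'E'
from h import *
t=get_calibration("top")
for z in (.22,.26,.3,.35): print(z,onp(t,210+515/4,90+330/4,z),onp(t,210+285/4,90+260/4,z))
E
```

```text
0.22 [ 0.56116668 -0.12441062  0.22      ] [ 0.59620364 -0.00314387  0.22      ]
0.26 [ 0.55342334 -0.11565893  0.26      ] [5.86848837e-01 3.03890380e-05 2.60000000e-01]
0.3 [ 0.54567999 -0.10690724  0.3       ] [0.57749404 0.00320465 0.3       ]
0.35 [ 0.53600082 -0.09596763  0.35      ] [0.56580054 0.00717248 0.35      ]
```

>>> drive_tool(angular=[[0,0,0],[0,0,0],[0,0,0],[0,0,0],[0,0,0],[0,0,0]], travel=[[0,-0.5,0],[0,-0.5,0],[0,-0.5,0],[0,-0.4,0],[0,-0.3,0],[0,0,0]], jaw=[0,0,0,0,0,0])

```text
time_s: 11.85
ee_pos: [0.5384, -0.032, 0.0418]
ee_rot: [[0.001, -1.0, 0.0], [-0.0, 0.0, 1.0], [-1.0, -0.001, -0.0]]
ft_force: [-0.4, 0.9, 0.2]
gripper_width: 0.0004
```

```bash
python3 - <<'E'
from h import *
o=get_obs();print(o["ee_pos"],o["ft_force"])
im=capture("scene"); save(im,"pics/s11.png",(225,140,425,300),3.7)
E
```

```text
[ 0.53839933 -0.0320107   0.04180888] [-0.36686397  0.91001709  0.19753523]
```

View pics/s11.png

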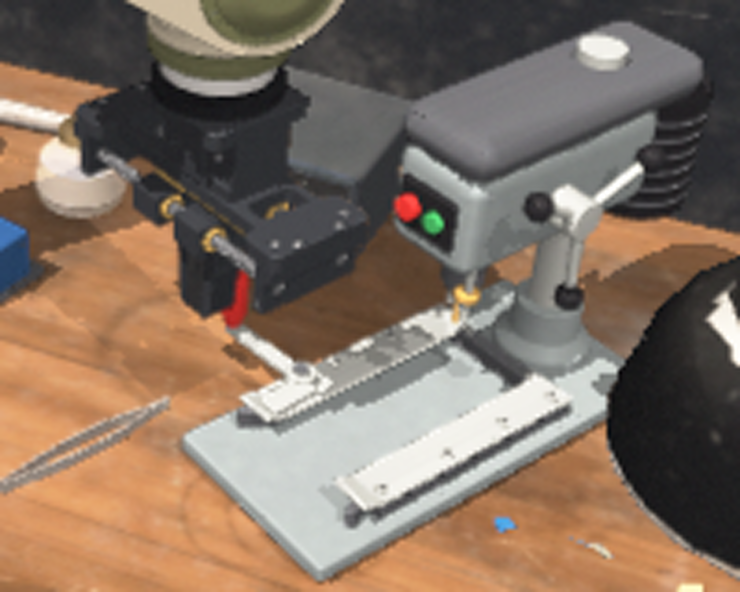

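Latch is moving open. Continue to its stop in small steps.

>>> drive_tool(angular=[[0,0,0],[0,0,0],[0,0,0],[0,0,0]], travel=[[0,-0.2,0],[0,-0.2,0],[0,0,0],[0,0,0]], jaw=[0,0,0,0])

```text
time_s: 12.3
ee_pos: [0.542, -0.032, 0.0419]
ee_rot: [[0.0, -1.0, 0.0], [-0.0, 0.0, 1.0], [-1.0, -0.0, -0.0]]
ft_force: [-0.2, 0.0, -0.3]
gripper_width: 0.0005
```

>>> drive_tool(angular=[[0,0,0],[0,0,0],[0,0,0]], travel=[[0,-0.2,0],[0,0,0],[0,0,0]], jaw=[0,0,0])

```text
time_s: 12.6
ee_pos: [0.5432, -0.0318, 0.0417]
ee_rot: [[-0.002, -1.0, 0.0], [0.0, 0.0, 1.0], [-1.0, 0.002, 0.0]]
ft_force: [-5.1, 0.3, 2.0]
gripper_width: 0.0003
```

>>> drive_tool(angular=[[0,0,0],[0,0,0],[0,0,0],[0,0,0],[0,0,0],[0,0,0],[0,0,0],[0,0,0],[0,0,0],[0,0,0]], travel=[[0,2,0],[0,3,0],[-4,0.3,0],[-4,0,0],[-4,0,2],[-3,0,4],[0,0,4.2],[0,0,4],[0,0,4],[0,0,0]], jaw=[0,0,0,0,0,8,8,8,8,8])

```text
time_s: 13.6
ee_pos: [0.4909, 0.1538, 0.1921]
ee_rot: [[0.002, -1.0, -0.004], [0.001, -0.004, 1.0], [-1.0, -0.002, 0.001]]
ft_force: [-0.0, -0.6, 0.3]
gripper_width: 0.0386
```

>>> drive_tool(angular=[[8.4,0,0],[8.4,0,0],[8.4,0,0],[8.4,0,0],[8.4,0,0],[8.5,0,0],[8.5,0,0],[8.5,0,0],[8.5,0,0],[0,0,0]], travel=[[0,0,0],[0,0,0],[0,0,0],[0,0,0],[0,0,0],[0,0,0],[0,0,0],[0,0,0],[0,0,0],[0,0,0]], jaw=[8,8,8,8,8,8,8,8,8,8])

```text
time_s: 14.6
ee_pos: [0.4914, 0.1496, 0.192]
ee_rot: [[0.001, -0.24, 0.971], [0.0, 0.971, 0.24], [-1.0, -0.0, 0.001]]
ft_force: [-0.0, -0.0, -0.2]
gripper_width: 0.0799
```

```bash
python3 - <<'E'
from h import *
o=get_obs();print(o["ee_pos"],o["ee_rot"],o["qpos"])
im=capture("wrist"); np.savez("w12.npz",im=im,**get_calibration("wrist")); save(im,"pics/w12.png",None,1.5)
im=capture("top"); save(im,"pics/t12.png",None,1.5)
E
```

```text
[0.49142489 0.14955378 0.19200025] [[ 1.12220035e-03 -2.39743523e-01  9.70835611e-01]
 [ 3.45024351e-05  9.70836231e-01  2.39743637e-01]
 [-9.99999370e-01 -2.35544200e-04  1.09774449e-03]] [ 6.46558182e-02  3.44427094e-01  1.45454477e+00 -3.90992695e-05
  1.34149870e+00 -1.77437114e-01]
```

View pics/w12.png

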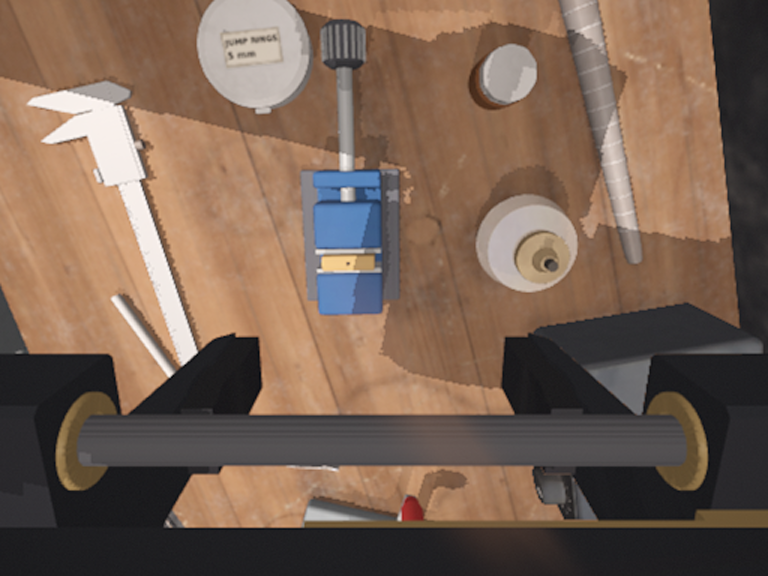

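View pics/t12.png

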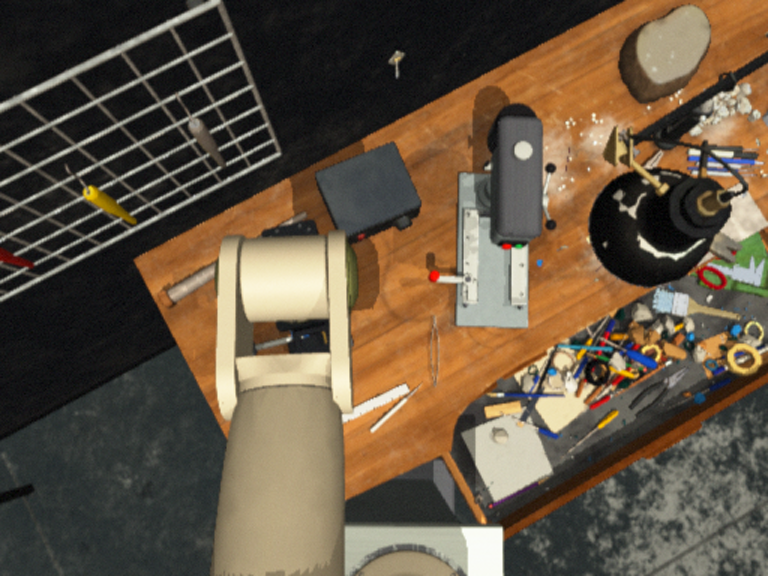

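```bash
python3 - <<'E'
from h import *
im=np.load("w12.npz")["im"]; save(im,"pics/w12c.png",(190,0,280,220),3.6)
E
```

```text
(no output)
```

View pics/w12c.png

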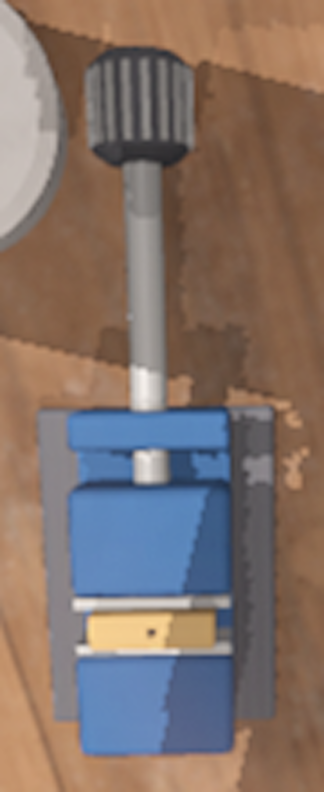

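```bash
python3 - <<'E'
from h import *
np.set_printoptions(precision=4,suppress=True)
c=dict(np.load("w12.npz"))
W=lambda x,y:(190+x/3.6-.36,0+y/3.6-.36)
pts=[("baseRR?",(40,409),.007),("baseRL?",(272,407),.007),("baseF",(55,719),.007),("baseF2",(274,718),.007),("tailL",(70,411),.036),("tailR",(230,411),.036),
("jrL",(70,488),.044),("jrR",(231,488),.044),("jfL",(80,755),.044),("jfR",(233,752),.044),("blk",(151,632),.05),("knobend",(139,50),.030),("knobc",(139,105),.035)]
P={}
for n,p,z in pts: P[n]=onp(c,*W(*p),z); print(n,P[n])
a=P["jfL"]+P["jfR"];b=P["jrL"]+P["jrR"];d=a-b;print("jaw yaw",np.degrees(np.arctan2(d[1],d[0])), "mid jaws",(a+b)/4)
for i,j in (("baseRR?","baseF"),("baseRL?","baseF2"),("jrL","jfL"),("jrR","jfR")):
    d=P[j]-P[i];print(np.degrees(np.arctan2(d[1],d[0])))
E
```

```text
baseRR? [0.4245 0.188  0.007 ]
baseRL? [0.49  0.205 0.007]
baseF [0.4481 0.0961 0.007 ]
baseF2 [0.5146 0.1132 0.007 ]
tailL [0.4366 0.1917 0.036 ]
tailR [0.4781 0.2022 0.036 ]
jrL [0.4417 0.1728 0.044 ]
jrR [0.4831 0.1833 0.044 ]
jfL [0.46   0.1002 0.044 ]
jfR [0.5017 0.1116 0.044 ]
blk [0.4715 0.1414 0.05  ]
knobend [0.4343 0.2824 0.03  ]
knobc [0.4377 0.2692 0.035 ]
jaw yaw -75.6627352019335 mid jaws [0.4716 0.142  0.044 ]
-75.57694035601249
-74.9788024495238
-75.86224230241783
-75.46085018823997
```

```bash
python3 - <<'E'
from h import *
c=dict(np.load("w12.npz"));t=get_calibration("top");s=get_calibration("scene")
wick=onp(c,552/1.5,265/1.5,.08); glass=onp(c,527/1.5,242/1.5,.03)
print(wick,glass, onp(t,203.5,171,.08), onp(t,204.5,175,.03))
V=np.array([.4716,.1412]);th=np.radians(-75.6);ex=np.array([np.cos(th),np.sin(th)]);ey=np.array([-ex[1],ex[0]])
for p in (wick,glass): print((p[:2]-V)@ex,(p[:2]-V)@ey)
# body bottom height: scene s10 pic edge of body corners
save(capture("scene"),"pics/s13.png",(130,60,330,260),3)
E
```

```text
[0.58762233 0.17646737 0.08      ] [0.58646818 0.18035537 0.03      ] [0.58551288 0.17386988 0.08      ] [0.58479815 0.17637318 0.03      ]
-0.005305800927762526 0.12114791059684903
-0.009358674088067877 0.12099692842537207
```

View pics/s13.png

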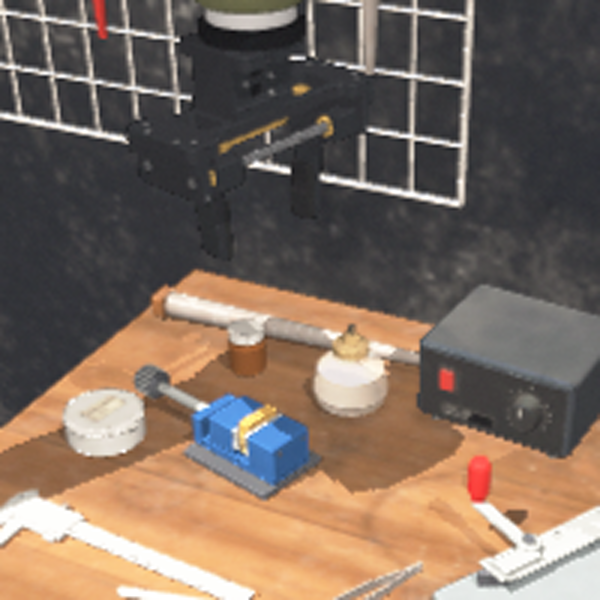

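>>> drive_tool(angular=[[-0.5,0,0],[0,0,0],[0,0,0],[0,0,0],[0,0,0],[0,0,0],[0,0,0],[0,0,0]], travel=[[0,1.6,-2.1],[0,0,0],[4,0,0],[4,0,0],[4,0,0],[1.5,0,0],[0,0,0],[0,0,0]], jaw=[7,7,7,7,7,7,7,7])

```text
time_s: 15.55
ee_pos: [0.4675, 0.1604, 0.0574]
ee_rot: [[0.001, -0.251, 0.968], [0.0, 0.968, 0.251], [-1.0, -0.0, 0.001]]
ft_force: [0.2, 0.3, 0.3]
gripper_width: 0.0699
```

```bash
python3 - <<'E'
from h import *
o=get_obs();print(o["ee_pos"],o["ft_force"])
c=get_calibration("wrist");im=capture("wrist"); np.savez("w14.npz",im=im,**c); save(im,"pics/w14.png",None,1.5)
im=capture("scene"); save(im,"pics/s14.png",(150,120,290,260),4)
E
```

```text
[0.46751285 0.16040948 0.0574104 ] [0.19765205 0.31451044 0.33063903]
```

View pics/w14.png

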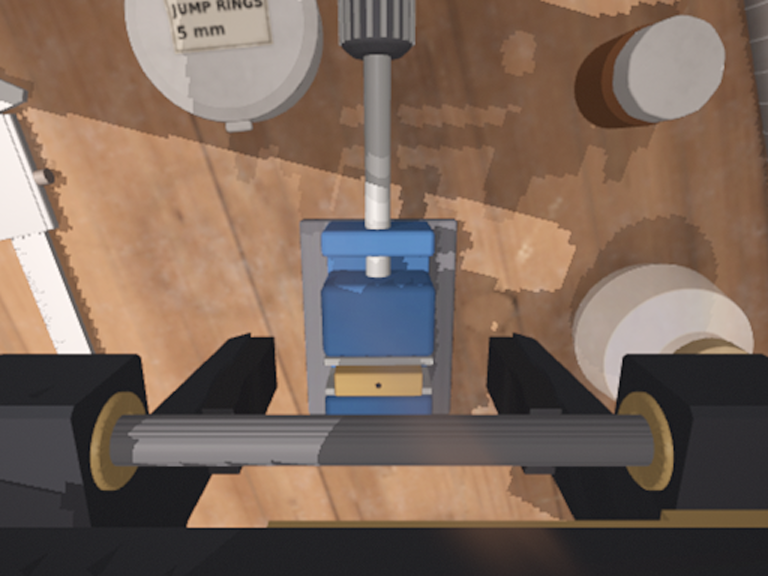

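View pics/s14.png

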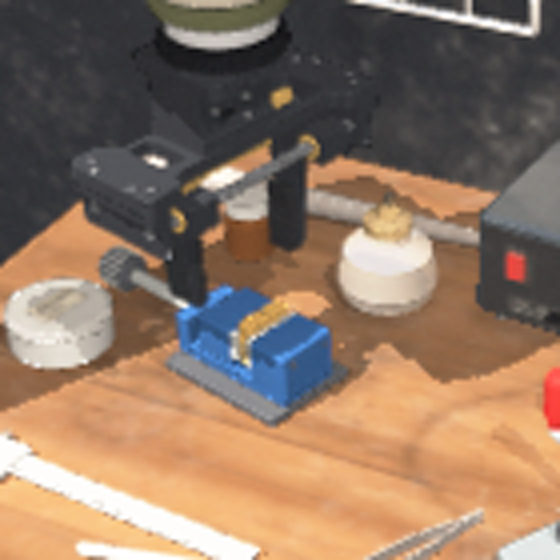

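>>> drive_tool(angular=[[0,0,0],[0,0,0],[0,0,0],[0,0,0],[0,0,0]], travel=[[1.5,0,0],[1.4,0,0],[0.7,0,0],[0.3,0,0],[0,0,0]], jaw=[7,7,7,7,7])

```text
time_s: 16.15
ee_pos: [0.467, 0.1606, 0.0182]
ee_rot: [[0.001, -0.25, 0.968], [0.0, 0.968, 0.25], [-1.0, -0.0, 0.001]]
ft_force: [-0.1, -0.7, -1.0]
gripper_width: 0.0703
```

```bash
python3 - <<'E'
from h import *
o=get_obs();print(o["ee_pos"],o["ft_force"])
c=get_calibration("wrist");im=capture("wrist"); np.savez("w15.npz",im=im,**c); save(im,"pics/w15.png",None,1.5)
im=capture("scene"); save(im,"pics/s15.png",(150,120,290,260),4)
E
```

```text
[0.46697738 0.16056887 0.01821261] [-0.06285088 -0.70021504 -0.95406874]
```

View pics/w15.png

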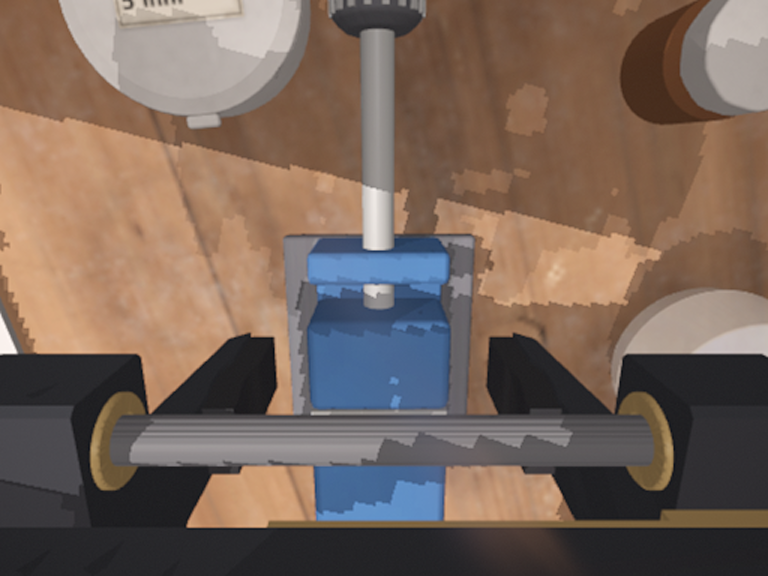

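View pics/s15.png

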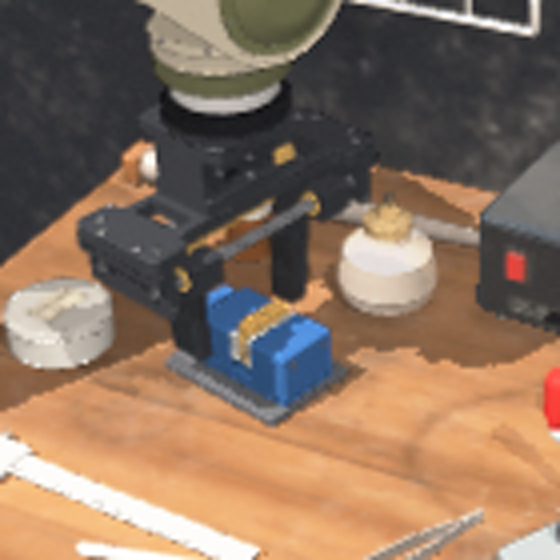

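>>> drive_tool(angular=[[0,0,0],[0,0,0],[0,0,0],[0,0,0],[0,0,0],[0,0,0]], travel=[[0,0,0],[0,0,0],[0,0,0],[0,0,0],[0,0,0],[0,0,0]], jaw=[4,4,4,4,4,4], squeeze=50)

```text
time_s: 16.85
ee_pos: [0.4666, 0.1605, 0.018]
ee_rot: [[-0.0, -0.25, 0.968], [-0.0, 0.968, 0.25], [-1.0, 0.0, -0.0]]
ft_force: [-0.7, -0.2, 3.6]
gripper_width: 0.0436
```

>>> drive_tool(angular=[[0,0,0],[0,0,0],[0,0,0],[0,0,0],[0,0,0],[0,0,0]], travel=[[-0.3,0,0],[-0.7,0,0],[-1,0,0],[-1,0,0],[0,0,0],[0,0,0]], jaw=[4,4,4,4,4,4])

```text
time_s: 17.45
ee_pos: [0.4668, 0.1606, 0.0482]
ee_rot: [[0.001, -0.25, 0.968], [0.0, 0.968, 0.25], [-1.0, -0.0, 0.001]]
ft_force: [-0.5, -0.5, -5.2]
gripper_width: 0.0436
```

```bash
python3 - <<'E'
from h import *
o=get_obs();print(o["ee_pos"],o["ft_force"],o["moment"])
c=get_calibration("wrist");im=capture("wrist"); np.savez("w16.npz",im=im,**c); save(im,"pics/w16.png",None,1.5)
im=capture("scene"); save(im,"pics/s16.png",(150,120,290,260),4)
E
```

```text
[0.46675738 0.16055727 0.04816543] [-0.487278   -0.49079941 -5.19347976] [ 0.07568156  0.09005625 -0.05999174]
```

View pics/s16.png

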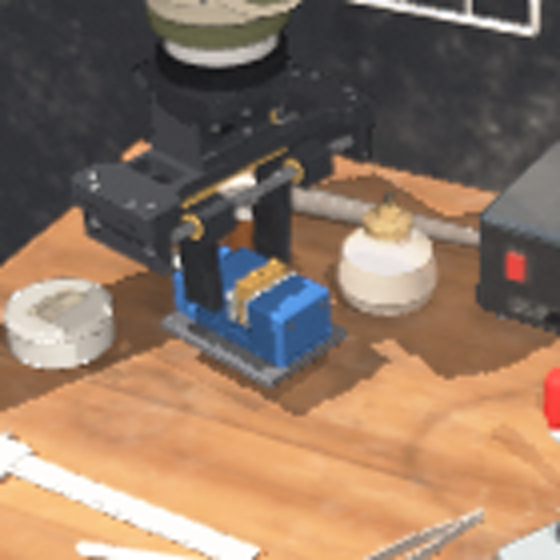

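View pics/w16.png

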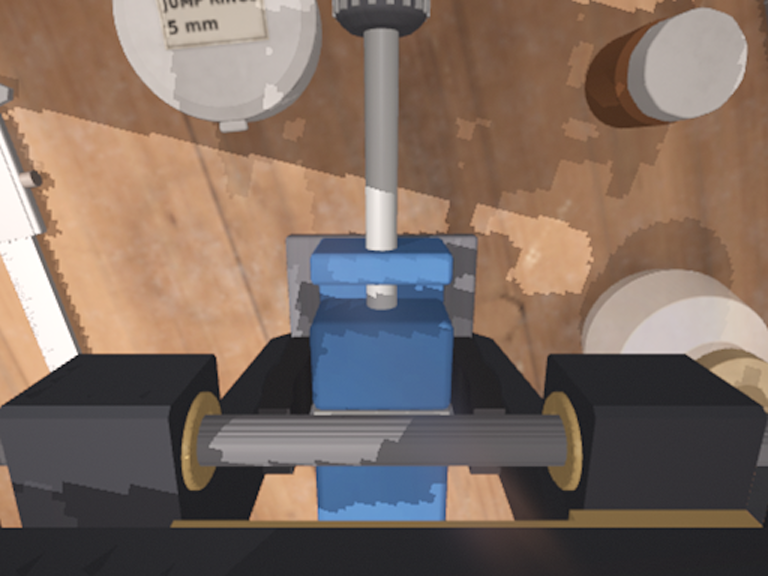

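>>> drive_tool(angular=[[0,0,0],[0,0,0],[0,0,0],[0,0,0],[0,0,0],[0,0,0],[0,0,0],[0,0,0],[0,0,0],[0,0,0]], travel=[[-3,0,0],[-4,0,0],[-2,-1,0],[0,-3,-1],[0,-4.2,-1.4],[0,-4.2,-1.4],[0,-4.2,-1.4],[0,-4.2,-1.4],[0,-4.2,-1.4],[0,-3.6,-1.3]], jaw=[4,4,4,4,4,4,4,4,4,4])

```text
time_s: 18.55
ee_pos: [0.4475, -0.1417, 0.1375]
ee_rot: [[-0.001, -0.249, 0.968], [0.0, 0.968, 0.249], [-1.0, 0.0, -0.001]]
ft_force: [0.5, -0.0, -5.3]
gripper_width: 0.0435
```

>>> drive_tool(angular=[[-4,0,0],[-8,0,0],[-8,0,0],[-8,0,0],[-8,0,0],[-8,0,0],[-8,0,0],[-8,0,0],[-8,0,0],[-6.6,0,0]], travel=[[0,0,0],[0,0,0],[0,0,0],[0,0,0],[0,0,0],[0,0,0],[0,0,0],[0,0,0],[0,0,0],[0,0,0]], jaw=[4,4,4,4,4,4,4,4,4,4])

```text
time_s: 19.55
ee_pos: [0.4478, -0.1395, 0.1374]
ee_rot: [[-0.001, -1.0, 0.011], [0.001, 0.011, 1.0], [-1.0, 0.001, 0.001]]
ft_force: [0.7, 0.8, -5.2]
gripper_width: 0.043
```

```bash
python3 - <<'E'
from h import *
o=get_obs();print(o["ee_pos"],o["ee_rot"],o["ft_force"])
c=get_calibration("wrist");im=capture("wrist"); np.savez("w17.npz",im=im,**c); save(im,"pics/w17.png",None,1.5)
im=capture("top"); save(im,"pics/t17.png",(210,90,400,270),3.5)
E
```

```text
[ 0.4478193  -0.13947174  0.13737294] [[-1.16286216e-03 -9.99942835e-01  1.06289696e-02]
 [ 5.93605084e-04  1.06282847e-02  9.99943342e-01]
 [-9.99999148e-01  1.16910569e-03  5.81211921e-04]] [ 0.69161786  0.8190733  -5.19639824]
```

View pics/w17.png

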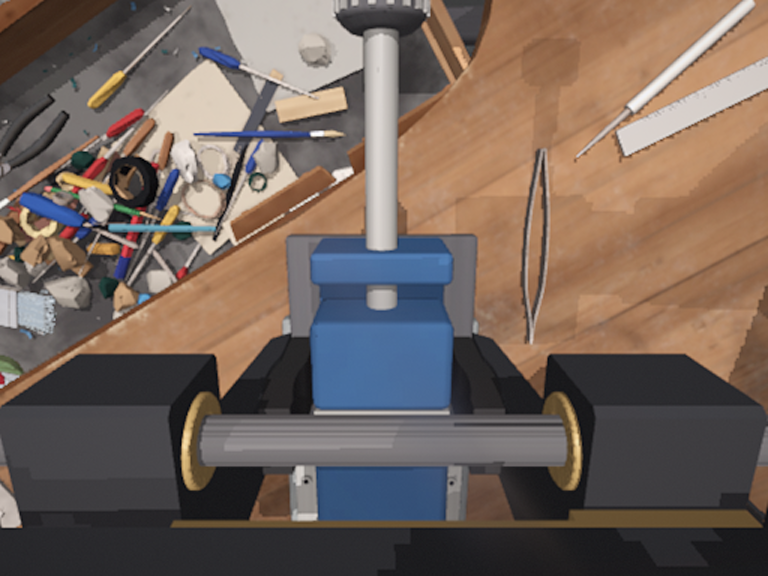

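View pics/t17.png

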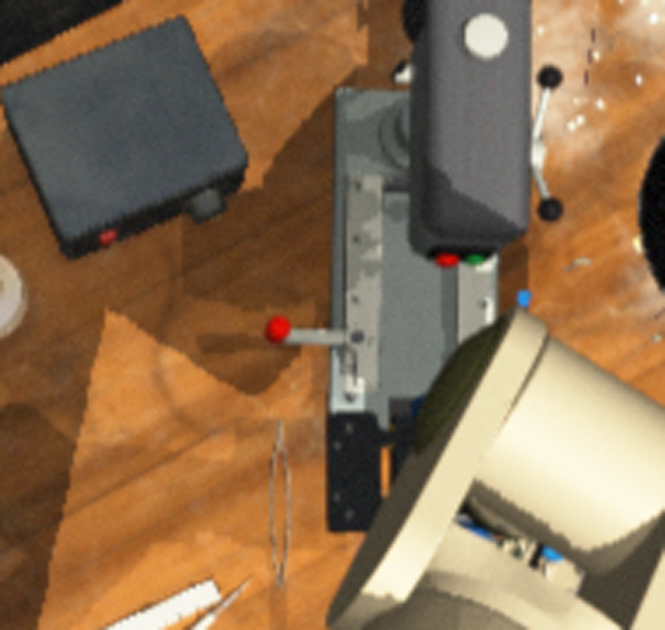

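>>> drive_tool(angular=[[0.3,0,0],[0,0,0],[0,0,0],[0,0,0],[0,0,0],[0,0,0]], travel=[[0,0,-0.12],[4,0,0],[4,0,0],[1.5,0,0],[0.6,0,0],[0,0,0]], jaw=[4,4,4,4,4,4])

```text
time_s: 20.25
ee_pos: [0.4482, -0.1409, 0.0366]
ee_rot: [[-0.001, -1.0, 0.023], [0.0, 0.023, 1.0], [-1.0, 0.001, 0.0]]
ft_force: [-0.6, -0.4, -5.1]
gripper_width: 0.0435
```

```bash
python3 - <<'E'
from h import *
o=get_obs();print(o["ee_pos"],o["ee_rot"],o["ft_force"])
im=capture("wrist"); save(im,"pics/w18.png",None,1.5)
im=capture("scene"); save(im,"pics/s18.png",(225,150,405,300),4)
E
```

```text
[ 0.44816759 -0.14091809  0.03659063] [[-6.89521709e-04 -9.99738414e-01  2.28610785e-02]
 [ 3.84343957e-04  2.28608173e-02  9.99738583e-01]
 [-9.99999688e-01  6.98127974e-04  3.68480388e-04]] [-0.62079501 -0.41050539 -5.11346886]
```

View pics/w18.png

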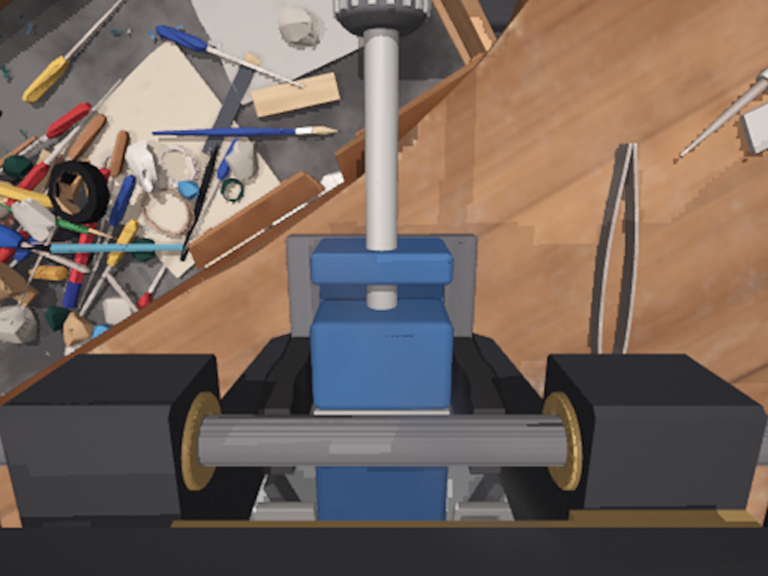

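View pics/s18.png

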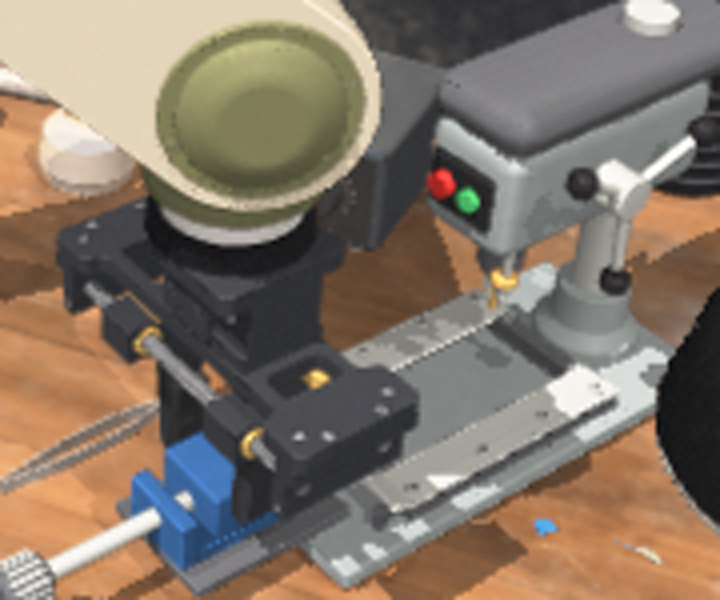

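>>> drive_tool(angular=[[-0.3,0,0],[0,0,0],[0,0,0],[0,0,0],[0,0,0],[0,0,0]], travel=[[0.12,0,0],[0,-1,0],[0,-1,0],[0,-1,0],[0,-0.5,0],[0,0,0]], jaw=[4,4,4,4,4,4])

```text
time_s: 20.95
ee_pos: [0.4839, -0.1414, 0.0355]
ee_rot: [[0.0, -1.0, 0.015], [-0.0, 0.015, 1.0], [-1.0, -0.0, -0.0]]
ft_force: [-0.0, -0.4, -5.5]
gripper_width: 0.0432
```

```bash
python3 - <<'E'
from h import *
o=get_obs();print(o["ee_pos"],o["ee_rot"][:,2],o["ft_force"],o["moment"])
im=capture("scene"); save(im,"pics/s19.png",(225,150,405,300),4)
E
```

```text
[ 0.48394833 -0.14137108  0.03553488] [ 1.54710009e-02  9.99880299e-01 -1.88186940e-04] [-0.01955146 -0.37622311 -5.4886306 ] [0.03247765 0.07346137 0.01330124]
```

View pics/s19.png

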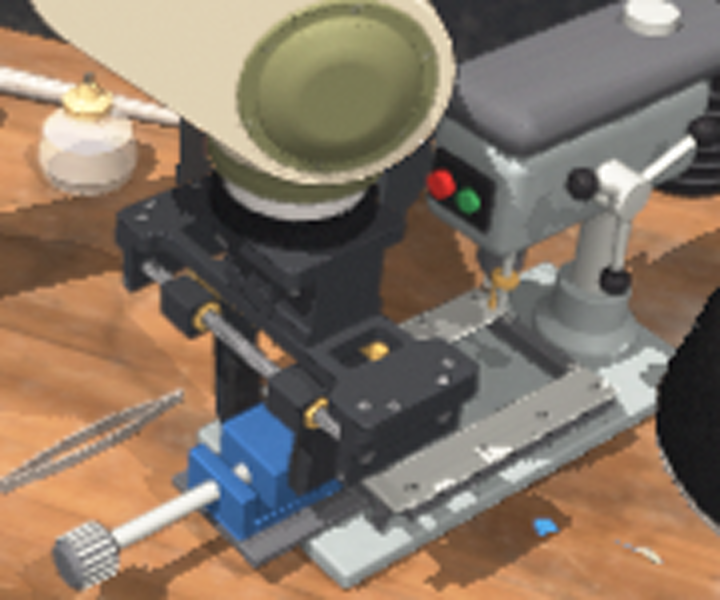

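>>> drive_tool(angular=[[0,0,0],[0,0,0],[0,0,0],[0,0,0],[0,0,0]], travel=[[0,-0.7,0],[0,-0.7,0],[0,-0.7,0],[0,0,0],[0,0,0]], jaw=[4,4,4,4,4])

```text
time_s: 21.5
ee_pos: [0.5041, -0.1416, 0.0355]
ee_rot: [[-0.0, -1.0, 0.016], [0.0, 0.016, 1.0], [-1.0, 0.0, 0.0]]
ft_force: [0.8, 0.3, -4.3]
gripper_width: 0.0436
```

>>> drive_tool(angular=[[0,0,0],[0,0,0],[0,0,0],[0,0,0],[0,0,0]], travel=[[0,-0.7,0],[0,-0.7,0],[0,-0.6,0],[0,0,0],[0,0,0]], jaw=[4,4,4,4,4])

```text
time_s: 22.0
ee_pos: [0.5241, -0.142, 0.0355]
ee_rot: [[-0.0, -1.0, 0.016], [0.0, 0.016, 1.0], [-1.0, 0.0, 0.0]]
ft_force: [-1.2, 0.2, -5.1]
gripper_width: 0.0435
```

```bash
python3 - <<'E'
from h import *
o=get_obs();print(o["ee_pos"],o["ee_rot"][:,2],o["ft_force"],o["moment"])
im=capture("scene"); save(im,"pics/s20.png",(225,150,405,300),4)
E
```

```text
[ 0.52410368 -0.14196089  0.0355116 ] [1.58955721e-02 9.99873647e-01 1.42098689e-04] [-1.22188762  0.17270742 -5.05191147] [0.05985292 0.10231001 0.01207194]
```

View pics/s20.png

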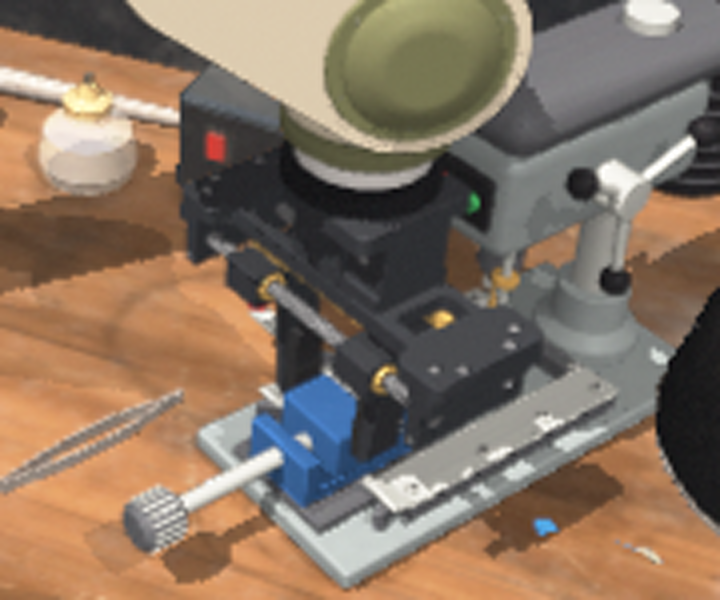

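>>> drive_tool(angular=[[0,0,0],[0,0,0],[0,0,0],[0,0,0],[0,0,0],[0,0,0],[0,0,0],[0,0,0],[0,0,0],[0,0,0]], travel=[[0.13,0,0],[0,0,0],[0,0,0],[0,0,0],[0,0,0],[-1,0,0],[-3,0,0],[-3,0,0],[0,0,0],[0,0,0]], jaw=[4,4,5.4,5.4,5.4,5.4,5.4,5.4,5.4,5.4])

```text
time_s: 23.05
ee_pos: [0.5242, -0.1421, 0.1051]
ee_rot: [[0.001, -1.0, 0.016], [-0.001, 0.016, 1.0], [-1.0, -0.001, -0.001]]
ft_force: [-0.5, 0.1, -0.3]
gripper_width: 0.0543
```

>>> drive_tool(angular=[[0,0,0],[0,0,0],[0,0,0],[0,0,0],[0,0,0],[0,0,0]], travel=[[0,3,0],[0,4,0],[0,4,0],[0,0.3,0],[0,0,0],[0,0,0]], jaw=[5.4,5.4,5.4,5.4,5.4,5.4])

```text
time_s: 23.65
ee_pos: [0.412, -0.1405, 0.1042]
ee_rot: [[0.0, -1.0, 0.016], [-0.0, 0.016, 1.0], [-1.0, -0.0, -0.0]]
ft_force: [0.3, 0.4, -0.0]
gripper_width: 0.054
```

```bash
python3 - <<'E'
from h import *
o=get_obs();print(o["ee_pos"],o["ee_rot"][:,2],o["ft_force"])
im=capture("scene"); save(im,"pics/s21.png",(205,150,405,300),3.7)
c=get_calibration("wrist"); im=capture("wrist"); save(im,"pics/w21.png",None,1.5)
t=get_calibration("top");im=capture("top"); save(im,"pics/t21.png",(250,120,370,270),4)
E
```

```text
[ 0.41196634 -0.14054094  0.10416508] [ 1.61338470e-02  9.99869839e-01 -6.90952265e-05] [ 0.2619304   0.37262167 -0.00332535]
```

View pics/s21.png

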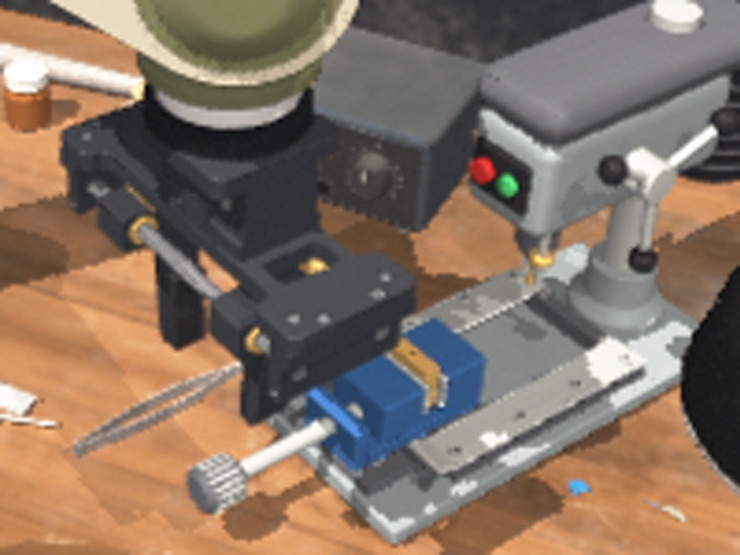

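View pics/w21.png

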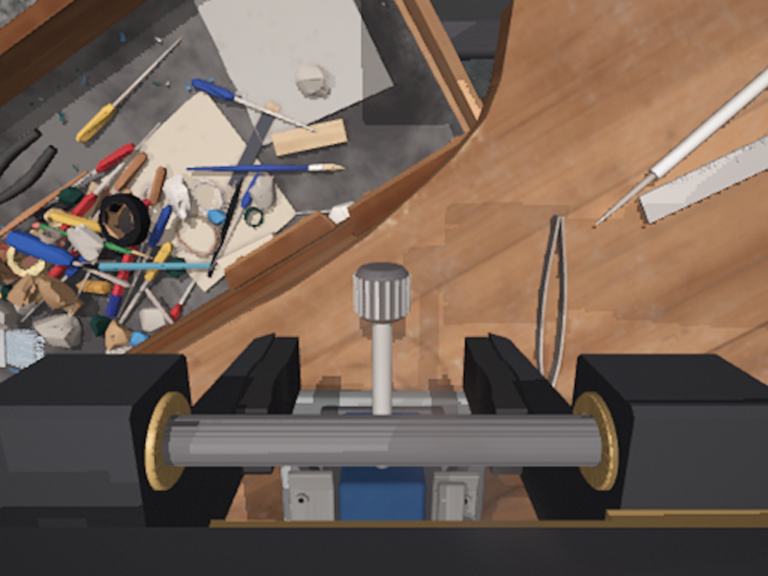

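View pics/t21.png

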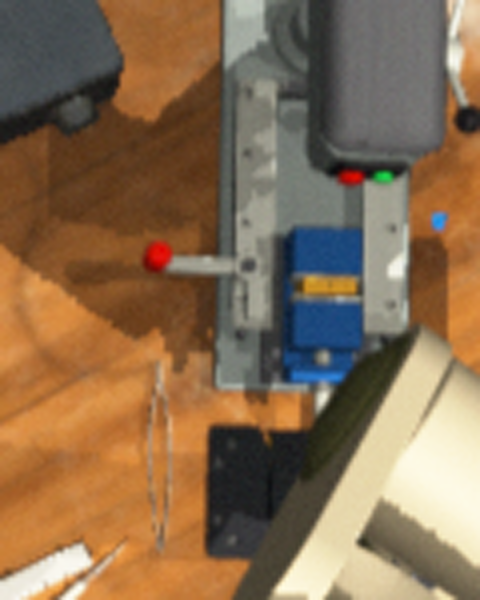

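```bash
python3 - <<'E'
from h import *
c=get_calibration("wrist")
for p in ((382,322),(382,267),(382,292)): print(onp(c,p[0]/1.5,p[1]/1.5,.052))
E
```

```text
[ 0.4226672  -0.14008235  0.052     ]
[ 0.3961268  -0.13967461  0.052     ]
[ 0.4079817  -0.13985674  0.052     ]
```

>>> drive_tool(angular=[[0,0,0],[0,0,0],[0,0,0],[0,0,0],[0,0,0],[0,0,0],[0,0,0],[0,0,0],[0,0,0],[0,0,0]], travel=[[3,0.2,0],[3,0,0],[1.5,0,0],[0.7,0,0],[0,0,0],[0,0,0],[0,0,0],[0,0,0],[0,0,0],[0,0,0]], jaw=[5.4,5.4,5.4,5.4,5.4,2,2,2,2,2], squeeze=30)

```text
time_s: 24.8
ee_pos: [0.4093, -0.1403, 0.0227]
ee_rot: [[0.001, -1.0, 0.016], [-0.0, 0.016, 1.0], [-1.0, -0.001, -0.0]]
ft_force: [-0.5, 0.6, 2.8]
gripper_width: 0.025
```

>>> drive_tool(angular=[[0,0,0],[0,0,0],[0,0,0],[0,0,0],[0,0,0],[0,0,0]], travel=[[0,-0.5,0],[0,-1,0],[0,-1,0],[0,-1,0],[0,-0.5,0],[0,0,0]], jaw=[2,2,2,2,2,2])

```text
time_s: 25.4
ee_pos: [0.449, -0.1406, 0.0224]
ee_rot: [[-0.001, -1.0, 0.016], [0.0, 0.016, 1.0], [-1.0, 0.001, 0.0]]
ft_force: [-2.3, 2.3, 4.8]
gripper_width: 0.0252
```

>>> drive_tool(angular=[[0,0,0],[0,0,0],[0,0,0],[0,0,0],[0,0,0],[0,0,0]], travel=[[0,-0.5,0],[0,-1,0],[0,-1,0],[0,-1,0],[0,-0.5,0],[0,0,0]], jaw=[2,2,2,2,2,2])

```text
time_s: 26.0
ee_pos: [0.4891, -0.1413, 0.0224]
ee_rot: [[-0.001, -1.0, 0.016], [0.0, 0.016, 1.0], [-1.0, 0.001, 0.0]]
ft_force: [-1.8, 0.5, 4.9]
gripper_width: 0.0253
```

```bash
python3 - <<'E'
from h import *
o=get_obs();print(o["ee_pos"],o["ee_rot"][:,2],o["ft_force"])
im=capture("scene"); save(im,"pics/s22.png",(225,150,405,300),4)
E
```

```text
[ 0.48910939 -0.14128582  0.02239874] [1.57534398e-02 9.99875865e-01 2.88295416e-04] [-1.79372307  0.49019891  4.89705353]
```

View pics/s22.png

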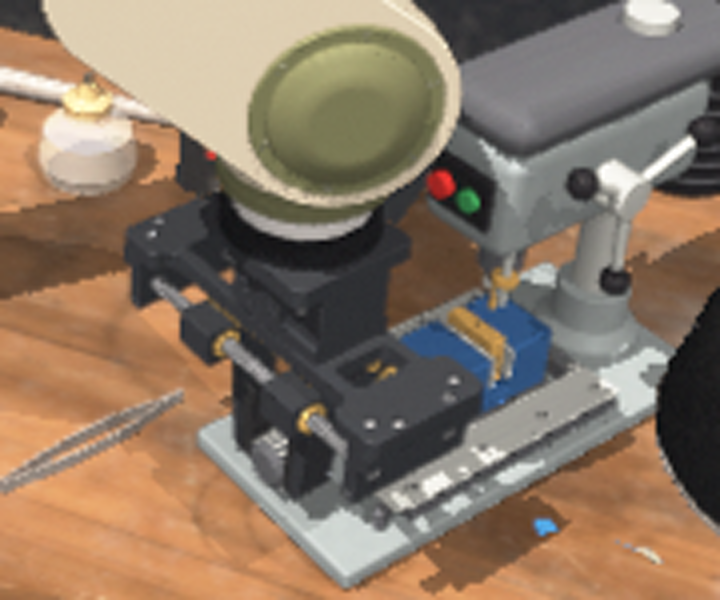

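Sliding with ~2 N resistance; about 1 cm left. Slow to the stop.

>>> drive_tool(angular=[[0,0,0],[0,0,0],[0,0,0],[0,0,0]], travel=[[0,-0.3,0],[0,-0.3,0],[0,-0.2,0],[0,0,0]], jaw=[2,2,2,2])

```text
time_s: 26.45
ee_pos: [0.4963, -0.1414, 0.0223]
ee_rot: [[-0.002, -1.0, 0.016], [0.001, 0.016, 1.0], [-1.0, 0.002, 0.001]]
ft_force: [-5.4, -0.9, 6.0]
gripper_width: 0.0248
```

>>> drive_tool(angular=[[0,0,0],[0,0,0],[0,0,0]], travel=[[0,-0.1,0],[0,-0.1,0],[0,0,0]], jaw=[2,2,2])

```text
time_s: 26.75
ee_pos: [0.498, -0.1414, 0.0223]
ee_rot: [[-0.003, -1.0, 0.016], [0.001, 0.016, 1.0], [-1.0, 0.003, 0.001]]
ft_force: [-6.2, 0.7, 5.9]
gripper_width: 0.0249
```

>>> drive_tool(angular=[[0,0,0],[0,0,0],[0,0,0],[0,0,0]], travel=[[0,-0.1,0],[0,-0.1,0],[0,-0.1,0],[0,0,0]], jaw=[2,2,2,2])

```text
time_s: 27.15
ee_pos: [0.4995, -0.1412, 0.0222]
ee_rot: [[-0.006, -1.0, 0.016], [0.001, 0.016, 1.0], [-1.0, 0.006, 0.001]]
ft_force: [-14.7, -0.9, 9.3]
gripper_width: 0.025
```

```bash
python3 - <<'E'
from h import *
o=get_obs();print(o["ee_pos"],o["ee_rot"][:,2],o["ft_force"])
im=capture("scene"); save(im,"pics/s23.png",(285,180,405,290),5)
im=capture("top"); save(im,"pics/t23.png",(290,90,370,240),4)
E
```

```text
[ 0.49947425 -0.14124825  0.02218541] [0.01558087 0.99987787 0.0012145 ] [-14.69405288  -0.85784943   9.25075807]
```

View pics/s23.png

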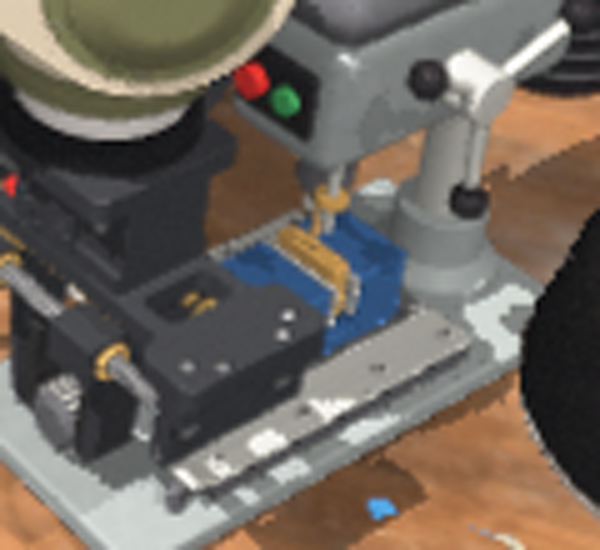

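```bash
python3 - <<'E'
from h import *
s=get_calibration("scene")
f=lambda p:((proj(s,np.array(p))-[285,180])*5).round()
for p in ((.633,-.143,.072),(.633,-.143,.066),(.633,-.143,.09),(.633-.0,-.143-.017,.066),(.633,-.143+.017,.066)): print(f(p))
E
```

```text
[311. 233.]
[309. 244.]
[317. 200.]
[339. 265.]
[281. 223.]
```

View pics/t23.png

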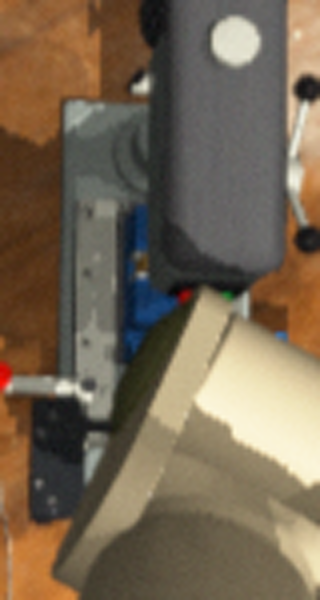

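>>> drive_tool(angular=[[0,0,0],[0,0,0],[0,0,0],[0,0,0],[0,0,0],[0,0,0],[0,0,0],[0,0,0],[0,0,0],[0,0,0]], travel=[[0,0,0],[0,0,0],[0,0,0],[-2,0,0],[-4,0,0],[-4,0,0],[-3,1,3],[0,1,4],[0,1,4],[0,0,0]], jaw=[4.5,4.5,4.5,4.5,4.5,4.5,4.5,4.5,4.5,4.5])

```text
time_s: 28.25
ee_pos: [0.4727, -0.0277, 0.1527]
ee_rot: [[-0.0, -1.0, 0.012], [0.001, 0.012, 1.0], [-1.0, 0.0, 0.001]]
ft_force: [0.5, -0.5, -0.1]
gripper_width: 0.0447
```

>>> drive_tool(angular=[[8,0,0],[8,0,0],[8,0,0],[8,0,0],[8,0,0],[8,0,0],[8,0,0],[8,0,0],[8,0,0],[8,0,0]], travel=[[0,0,0],[0,0,0],[0,0,0],[0,0,0],[0,0,0],[0,0,0],[0,0,0],[0,0,0],[0,0,0],[0,0,0]], jaw=[4.5,4.5,4.5,4.5,4.5,4.5,4.5,4.5,4.5,4.5])

```text
time_s: 29.25
ee_pos: [0.4744, -0.0318, 0.1523]
ee_rot: [[0.0, -0.152, 0.988], [-0.0, 0.988, 0.152], [-1.0, -0.0, 0.0]]
ft_force: [0.6, -0.2, -0.0]
gripper_width: 0.045
```

>>> drive_tool(angular=[[5,0,0],[5,0,0],[0,0,0],[0,0,0]], travel=[[0,0,0],[0,0,0],[0,0,0],[0,0,0]], jaw=[4.5,4.5,4.5,4.5])

```text
time_s: 29.65
ee_pos: [0.4741, -0.0316, 0.1523]
ee_rot: [[0.0, 0.014, 1.0], [-0.0, 1.0, -0.014], [-1.0, -0.0, 0.0]]
ft_force: [0.1, 0.5, 0.1]
gripper_width: 0.0453
```

```bash
python3 - <<'E'
from h import *
o=get_obs();print(o["ee_pos"],o["ee_rot"],o["qpos"])
im=capture("scene"); save(im,"pics/s24.png",(225,120,425,290),3.7)
t=get_calibration("top");im=capture("top"); save(im,"pics/t24.png",(230,90,370,240),4)
E
```

```text
[ 0.47414559 -0.03159565  0.15226195] [[ 1.03612757e-04  1.40491736e-02  9.99901300e-01]
 [-8.03721075e-05  9.99901302e-01 -1.40491653e-02]
 [-9.99999991e-01 -7.89085021e-05  1.04731692e-04]] [-3.16370754e-01  3.23545865e-01  1.61798113e+00 -4.73674868e-05
  1.19994219e+00 -3.02303958e-01]
```

View pics/s24.png

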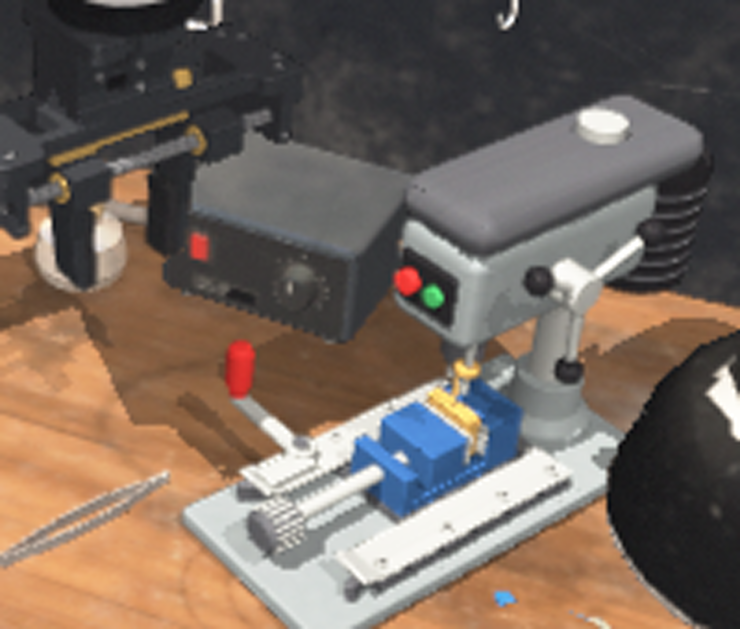

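View pics/t24.png

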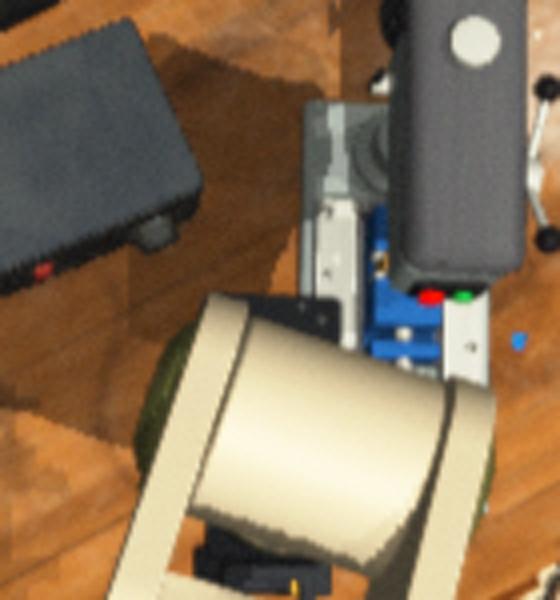

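```bash
python3 - <<'E'
from h import *
s=get_calibration("scene");t=get_calibration("top")
for z in (.053,.15,.18,.2,.22,.25,.28): print(z,((proj(s,np.array([.5384,-.032,z]))-[225,140])*3.7).round(), ((proj(s,np.array([.524,-.142,z]))-[225,150])*4).round())
# wrist link now in scene/top
im=capture("scene"); save(im,"pics/s25.png",(150,0,420,200),2.9)
E
```

```text
0.053 [205. 307.] [333. 412.]
0.15 [211. 175.] [349. 263.]
0.18 [213. 130.] [354. 212.]
0.2 [215. 100.] [358. 177.]
0.22 [216.  68.] [361. 141.]
0.25 [219.  19.] [367.  84.]
0.28 [221. -32.] [374.  25.]
```

View pics/s25.png

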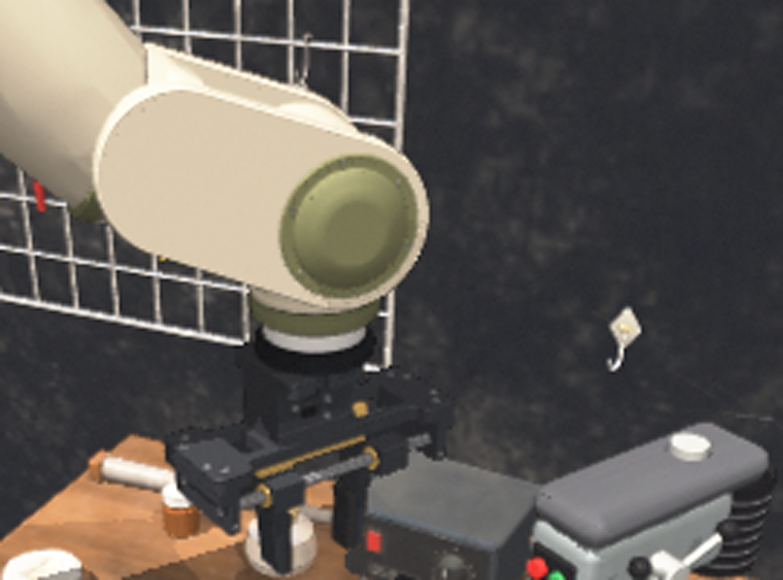

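>>> drive_tool(angular=[[0,0,0],[0,0,0],[0,0,0],[0,0,0],[0,0,0],[0,0,0],[0,0,0]], travel=[[0,-0.1,3],[0,-0.1,3],[0,-0.1,2.7],[0,0,0],[3,0,0],[2.4,0,0],[0,0,0]], jaw=[4.5,4.5,4.5,4.5,4.5,4.5,4.5])

```text
time_s: 30.5
ee_pos: [0.5587, -0.0352, 0.0958]
ee_rot: [[-0.006, 0.016, 1.0], [0.002, 1.0, -0.016], [-1.0, 0.002, -0.006]]
ft_force: [0.1, 0.3, -0.8]
gripper_width: 0.0448
```

```bash
python3 - <<'E'
from h import *
o=get_obs();print(o["ee_pos"],o["ft_force"])
im=capture("scene"); save(im,"pics/s26.png",(225,120,425,290),3.7)
im=capture("wrist"); save(im,"pics/w26.png",None,1.5)
E
```

```text
[ 0.5586551  -0.03518457  0.09582003] [ 0.11609379  0.31640443 -0.75572033]
```

View pics/s26.png

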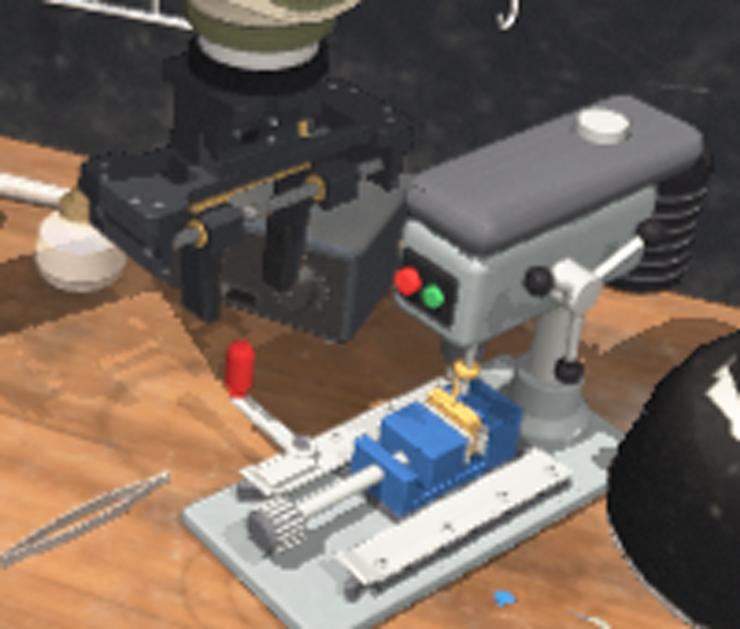

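View pics/w26.png

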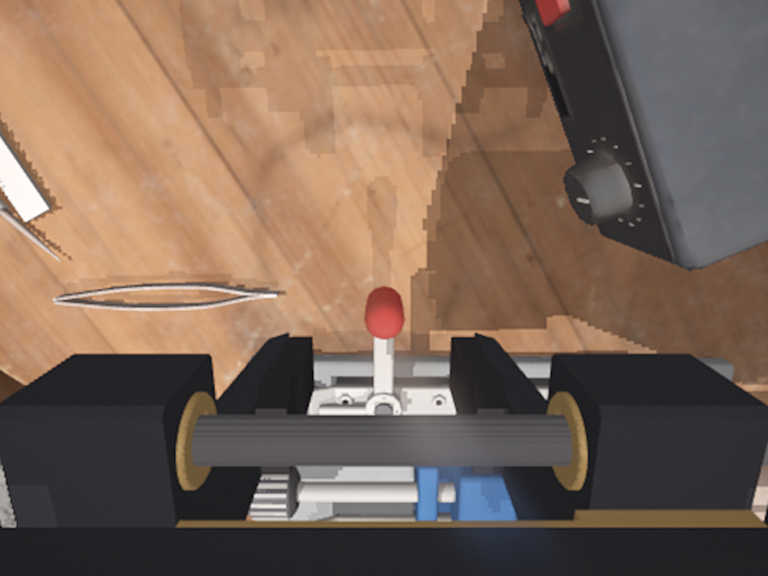

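```bash
python3 - <<'E'
from h import *
c=get_calibration("wrist")
for p in ((384,315),(384,337),(384,289)): print(onp(c,p[0]/1.5,p[1]/1.5,.074),onp(c,p[0]/1.5,p[1]/1.5,.04))
print(onp(c,690/1.5,268/1.5,.084))
E
```

```text
[ 0.56216705 -0.03300224  0.074     ] [ 0.56219746 -0.04503013  0.04      ]
[ 0.56202809 -0.04260197  0.074     ] [ 0.56203293 -0.05639675  0.04      ]
[ 0.56232673 -0.02197062  0.074     ] [ 0.56238653 -0.0319681   0.04      ]
[ 0.67712233 -0.01267723  0.084     ]
```

>>> drive_tool(angular=[[0,0,0],[0,0,0],[0,0,0],[0,0,0],[0,0,0],[0,0,0],[0,0,0],[0,0,0],[0,0,0]], travel=[[2,0,0.2],[2,0,0],[0.6,0,0],[0,0,0],[0,0,0],[0,0,0],[0,0,0],[0,0,0],[0,0,0]], jaw=[4.5,4.5,4.5,4.5,1,1,1,1,1], squeeze=10)

```text
time_s: 31.5
ee_pos: [0.5612, -0.0356, 0.0526]
ee_rot: [[-0.004, 0.016, 1.0], [0.0, 1.0, -0.016], [-1.0, 0.0, -0.004]]
ft_force: [-7.8, -0.2, 6.1]
gripper_width: 0.0158
```

```bash
python3 - <<'E'
from h import *
o=get_obs();print(o["ee_pos"],o["ft_force"])
im=capture("scene"); save(im,"pics/s27.png",(235,130,365,260),5)
im=capture("wrist"); save(im,"pics/w27.png",None,1.5)
E
```

```text
[ 0.56119864 -0.03555824  0.05262355] [-7.76670984 -0.19199299  6.13529864]
```

View pics/s27.png

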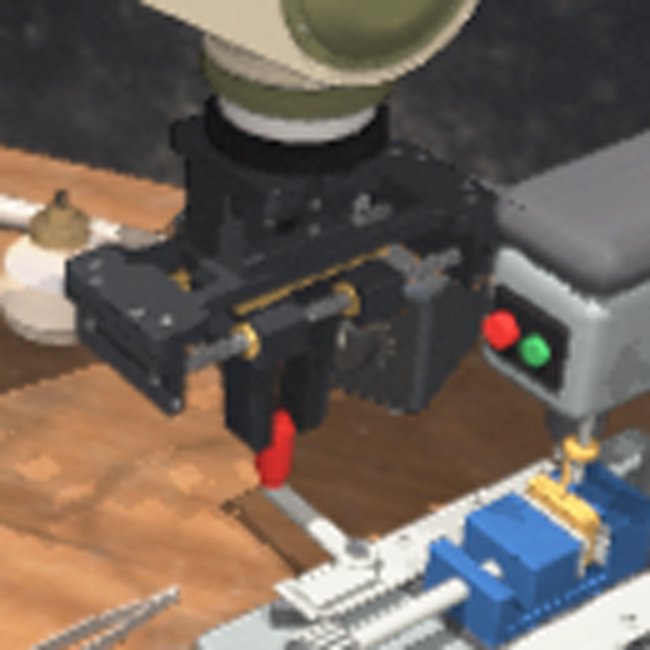

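View pics/w27.png

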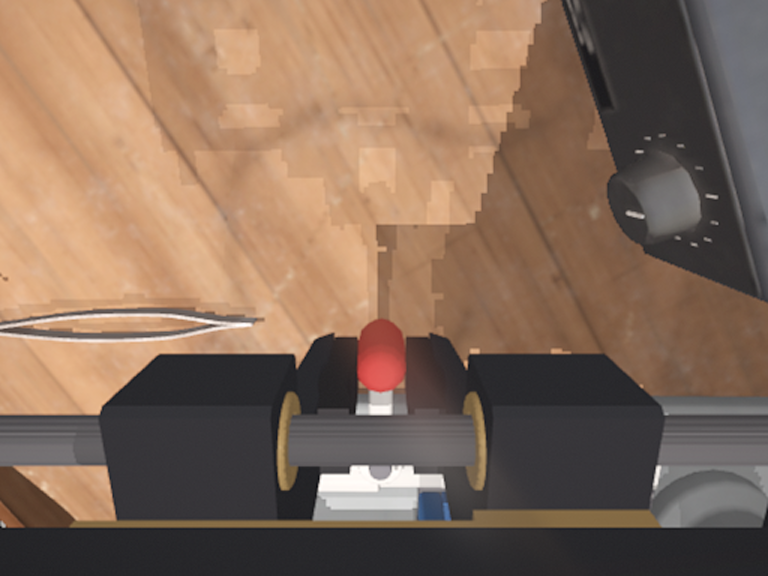

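>>> drive_tool(angular=[[0,0,0],[0,0,0],[0,0,0],[0,0,0],[0,0,0],[0,0,0],[0,0,0],[0,0,0],[0,0,0],[0,0,0]], travel=[[0,0,0],[0,0,0],[0.4,0,0],[0.4,0,0],[0,0,0],[0,0,0],[0,0,0],[0,0,0],[0,0,0],[0,0,0]], jaw=[3,3,3,3,3,1,1,1,1,1], squeeze=10)

```text
time_s: 32.6
ee_pos: [0.5611, -0.0355, 0.0441]
ee_rot: [[-0.004, 0.016, 1.0], [0.0, 1.0, -0.016], [-1.0, 0.0, -0.004]]
ft_force: [-6.6, -0.9, 2.1]
gripper_width: 0.0164
```

>>> drive_tool(angular=[[-8,0,0],[-8,0,0],[-8,0,0],[-8,0,0],[0,0,0]], travel=[[0,-0.06,-0.83],[0,-0.06,-0.83],[0,-0.06,-0.83],[0,-0.06,-0.83],[0,0,0]], jaw=[1,1,1,1,1])

```text
time_s: 33.1
ee_pos: [0.5295, -0.0437, 0.0442]
ee_rot: [[-0.003, -0.517, 0.856], [0.002, 0.856, 0.517], [-1.0, 0.003, -0.002]]
ft_force: [-4.0, 4.0, 0.7]
gripper_width: 0.0167
```

```bash
python3 - <<'E'
from h import *
o=get_obs();p=o["ee_pos"];print(p,o["ft_force"],o["gripper_width"])
P=np.array([.5597,-.0965]);d=p[:2]-P;print(np.hypot(*d),np.degrees(np.arctan2(d[1],d[0])),np.degrees(np.arctan2(o["ee_rot"][1,2],o["ee_rot"][0,2])))
im=capture("scene"); save(im,"pics/s28.png",(235,130,365,260),5)
E
```

```text
[ 0.52954239 -0.04370308  0.04419162] [-4.0127121   4.02080801  0.72180481] 0.016656705633210526
0.06080293134375589 119.73501642000079 31.140752492715706
```

View pics/s28.png

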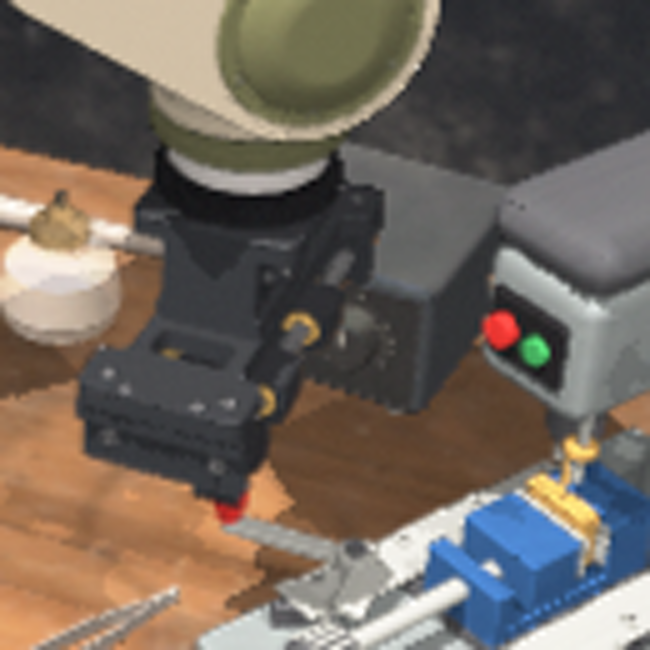

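>>> drive_tool(angular=[[-8,0,0],[-8,0,0],[-8,0,0],[-8,0,0],[0,0,0]], travel=[[0,-0.06,-0.83],[0,-0.06,-0.83],[0,-0.06,-0.83],[0,-0.06,-0.83],[0,0,0]], jaw=[1,1,1,1,1])

```text
time_s: 33.65
ee_pos: [0.5064, -0.0677, 0.0441]
ee_rot: [[-0.006, -0.892, 0.452], [0.002, 0.452, 0.892], [-1.0, 0.006, -0.001]]
ft_force: [-8.9, 4.8, 4.5]
gripper_width: 0.0165
```

```bash
python3 - <<'E'
from h import *
o=get_obs();p=o["ee_pos"];print(p,o["ft_force"],o["gripper_width"])
P=np.array([.5597,-.0965]);d=p[:2]-P;print(np.hypot(*d),np.degrees(np.arctan2(d[1],d[0])),np.degrees(np.arctan2(o["ee_rot"][1,2],o["ee_rot"][0,2])))
E
```

```text
[ 0.50635323 -0.0677234   0.04405472] [-8.88318366  4.84160598  4.52525593] 0.01650644321176081
0.060613291139438454 151.6564504378989 63.10702938584047
```

>>> drive_tool(angular=[[-8,0,0],[-8,0,0],[-6,0,0],[0,0,0]], travel=[[0,0.02,-0.83],[0,-0.02,-0.83],[0,-0.03,-0.62],[0,0,0]], jaw=[1,1,1,1])

```text
time_s: 34.05
ee_pos: [0.4996, -0.0897, 0.0441]
ee_rot: [[-0.005, -0.996, 0.086], [0.001, 0.086, 0.996], [-1.0, 0.005, 0.001]]
ft_force: [-9.6, 1.4, 3.7]
gripper_width: 0.0163
```

```bash
python3 - <<'E'
from h import *
o=get_obs();p=o["ee_pos"];print(p,o["ft_force"],o["gripper_width"])
P=np.array([.5597,-.0965]);d=p[:2]-P;print(np.hypot(*d),np.degrees(np.arctan2(d[1],d[0])),np.degrees(np.arctan2(o["ee_rot"][1,2],o["ee_rot"][0,2])))
im=capture("scene"); save(im,"pics/s29.png",(235,130,365,260),5)
E
```

```text
[ 0.49958495 -0.08974651  0.04408242] [-9.62592517  1.36448215  3.71064438] 0.016258383692248208
0.06049321098550757 173.59011095732066 85.05272784361264
```

View pics/s29.png

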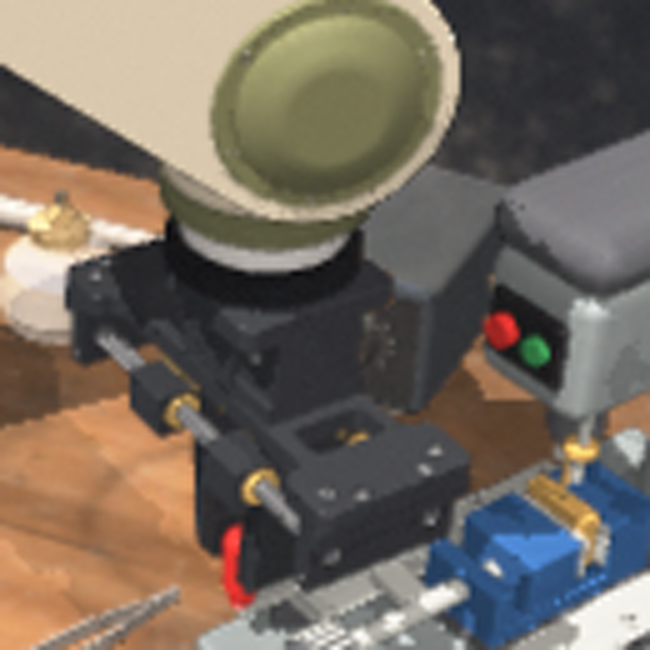

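>>> drive_tool(angular=[[-2,0,0],[-2,0,0],[0,0,0],[0,0,0]], travel=[[0,0,-0.3],[0,0,-0.25],[0,0,-0.1],[0,0,0]], jaw=[1,1,1,1])

```text
time_s: 34.5
ee_pos: [0.4992, -0.0951, 0.0441]
ee_rot: [[-0.005, -1.0, 0.019], [0.003, 0.019, 1.0], [-1.0, 0.005, 0.002]]
ft_force: [-7.4, 4.9, 4.9]
gripper_width: 0.0164
```

>>> drive_tool(angular=[[0,0,0],[0,0,0],[0,0,0]], travel=[[0,0,-0.15],[0,0,-0.1],[0,0,0]], jaw=[1,1,1])

```text
time_s: 34.8
ee_pos: [0.499, -0.0955, 0.0439]
ee_rot: [[-0.005, -1.0, 0.02], [0.006, 0.019, 1.0], [-1.0, 0.005, 0.006]]
ft_force: [-5.5, 16.9, 5.4]
gripper_width: 0.0166
```

>>> drive_tool(angular=[[0,0,0],[0,0,0],[0,0,0],[0,0,0],[0,0,0],[0,0,0],[0,0,0],[0,0,0],[0,0,0],[0,0,0]], travel=[[0,0,0.25],[0,0,0],[0,0,0],[-2,0,0],[-4,0,0],[-4,0,0],[-2,4,0],[0,4,3],[0,3,3],[0,0,0]], jaw=[3.2,3.2,3.2,3.2,3.2,3.2,3.2,3.2,3.2,3.2])

```text
time_s: 35.8
ee_pos: [0.3889, -0.0322, 0.1646]
ee_rot: [[-0.001, -1.0, 0.016], [0.001, 0.016, 1.0], [-1.0, 0.001, 0.001]]
ft_force: [-0.1, 0.3, 1.0]
gripper_width: 0.0319
```

```bash
python3 - <<'E'
from h import *
o=get_obs();print(o["ee_pos"],o["ft_force"],o["time_s"])
im=capture("scene"); save(im,"pics/s30.png",(225,120,425,290),3.7)
im=capture("top"); save(im,"pics/t30.png",(250,90,370,270),3.3)
c=get_calibration("wrist");im=capture("wrist"); np.savez("w30.npz",im=im,**c); save(im,"pics/w30.png",None,1.5)
E
```

```text
[ 0.38886228 -0.03220641  0.16464295] [-0.06261912  0.28567407  1.01721572] 35.8
```

View pics/s30.png

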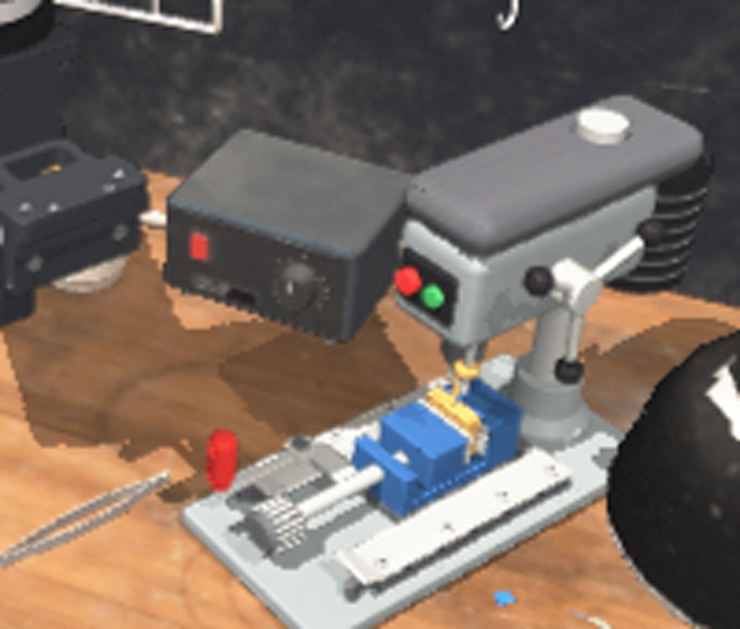

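View pics/t30.png

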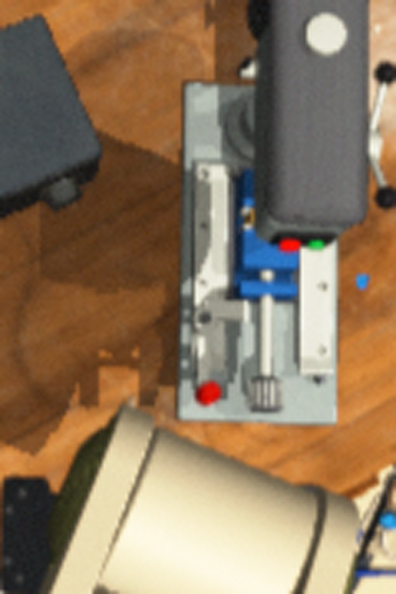

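View pics/w30.png

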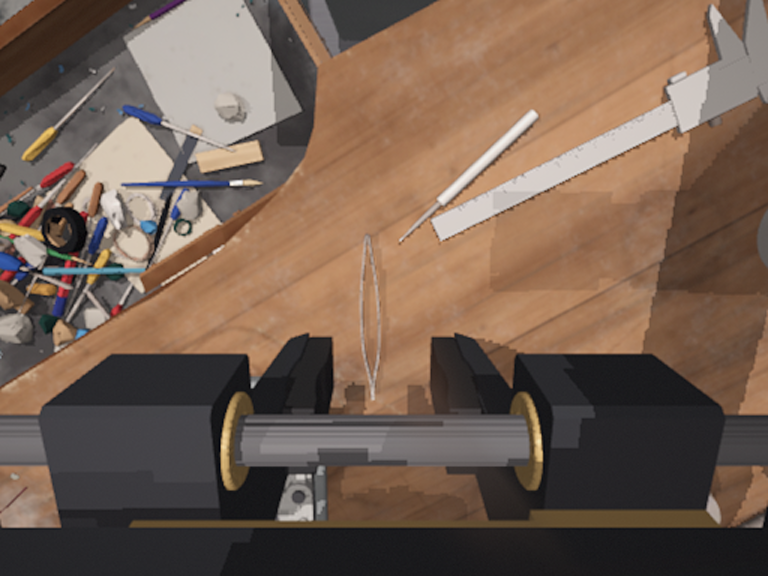

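```bash
python3 - <<'E'
from h import *
t=get_calibration("top");T=lambda x,y:(250+x/3.3,90+y/3.3)
print("knob",onp(t,*T(265,376),.05),onp(t,*T(264,411),.05))
print("tail rear",onp(t,*T(268,299),.052),"handle",onp(t,*T(208,393),.074),"pivot",onp(t,*T(205,316),.04))
E
```

```text
knob [ 0.51422866 -0.13975809  0.05      ] [ 0.4877548  -0.13882451  0.05      ]
tail rear [ 0.57273249 -0.14204212  0.052     ] handle [ 0.49812059 -0.0928871   0.074     ] pivot [ 0.56072514 -0.09599824  0.04      ]
```

```bash
python3 - <<'E'
from plant import *
print(finish_job())
E
```

```text
the job is handed in; nothing more can be done
None
```

The job is done and handed in at about 36 s of the 72 s allowed; no verdict was reported.

**What I did**
- **Tweezers:** I laid them flat on the bench top, in front and to the left of the drill.
- **Latch, opening:** it was only about 1.2 rad open at the start, so I pushed it to its open stop first.
- **Vice:** I carried it by its rear jaw, set it in the rail mouth with its base under the lips, then slid it in by the knob. It met firm resistance of about 15 N at the expected position.
- **Latch, shutting:** I swung the handle round by its red grip until it stopped (about 17 N), then moved the gripper clear.

**Last checks**
- **Vice:** the top camera puts its origin about 1 mm from home, measured at the knob. A coarser reading of the tail edge gave about 3 mm.
- **Latch:** the top camera shows the handle about 0.03–0.04 rad from fully shut (limit 0.12), and the dog lies across behind the vice's tail.
- **Tweezers:** the wrist camera shows them flat on the bench.
- **Lamp, tin, jar and drill bit:** I planned the moves clear of them and saw no sign of contact. I did not measure the lamp, tin or jar again at the end.

**What disagreed**
- **Fingertips:** they stood about 11 mm behind the TCP, not 8 mm ahead as described. My first two attempts to grip the tweezers closed on air above them, and I corrected for this afterwards.
- **First wrist picture of the drill:** it was about 5 mm off, probably because the arm was still settling. I used the top camera and a closer wrist view instead.

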